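# Fish a dropped pattern ring from behind the slab roller's guard

## Task

A bisque-fired pattern ring has dropped onto the slab roller's bed behind the bar guard. Take the long hook from its rest, put its toe down into the ring's hole and draw the ring out along the bed until you feel it fetch up against the wooden fence clamped across its end and can keep a light, steady pull on it for a moment; then lay the hook back in the notches of its rest and slip the ring down over the empty middle post of the ring rack. Bisque chips easily, so never press or pull it hard with the hook or set it down hard, do not lean on the machine with the hook, and leave everything else where it is.

Things in the scene. Friction and masses are not known exactly. Their poses are not given: they have to be found in the camera images.
- ring_center (a point): Dropped ring: terracotta bisque, finely ribbed rim, lying flat on the bed behind the guard: 46 mm outside diameter, hole 18 mm, 14 mm high, some 36 g. This point is its centre, half-way up (7 mm above what it lies on); z is its axis. The hook chips it above 10 N (a light pull is 3 to 6 N), as does pressing it on the rack with over 35 N or dropping it there.
- hook_grip (a point): Place to grip the long hook, in its wooden handle (20 mm wide, 24 mm high, from 58 mm behind this point to 48 mm ahead). x points along the rod to the toe, z up. A straight 6 mm steel rod runs on the same axis to 260 mm ahead, then bends square down into the toe. Weighs 130 g, centre of mass some 90 mm ahead. It starts level in its rest, toe down.
- hook_toe (a point): The tip of the hook's toe (6 mm thick, round-ended): 260 mm ahead of hook_grip along x and 26 mm below the rod's axis.
- slab_roller: Table-top slab roller, fixed. Origin on the table under the bed's centre line, 35 mm inside its open end; y points along the bed to that end, x across, z up. Bed 300 mm wide, top 45 mm above the table. The roller (64 mm thick, 10 mm above the bed) lies across at y = -290 mm. The ring starts at y -155 to -200 mm, within 50 mm of the centre line.
- guard_edge (a point): Middle of the underside of the guard's lowest front bar, 58 mm above the bed and 150 mm in from the bed's open end; axes as the slab roller's. The fixed guard's front of bars stands across the whole bed here, open below; from its top, 105 mm above the bed, a roof of bars runs back to the end frames over the dropped ring.
- bed_end (a point): Middle of the bed's open end edge, at the bed's top; axes as the slab roller's. Near it a rigid wooden end fence, 14 mm high and 18 mm thick with a star knob at either end, is clamped across the bed, parallel to this edge: its inner face is anywhere from 25 to 55 mm in from the edge. Where it is set is not measured: it must be felt (or seen).
- rest_grip (a point): Where hook_grip lies when the hook is in its rest, 60 mm above the table; x is the hook's direction there. The fixed rest has a rear rail 42 mm behind this point with a flat-floored notch 30 mm wide for the handle, and a front rail 150 mm ahead with a V notch for the rod; rails up to 70 mm above the table; between them the handle is free, over a board 12 mm high.
- post_foot (a point): Foot of the empty middle post of the ring rack, on the rack's board 18 mm above the table. Post 9 mm thick, 50 mm high above the board, round-topped. x runs along the row: posts with other rings stand 85 mm to either side in x. The rack is fixed.
- ring_tall: Another ring, on the rack post at -x of the row, 40 mm diameter, 22 mm high: leave it.
- ring_wide: Another ring, on the rack post at +x of the row, 52 mm diameter, 12 mm high: leave it.
- slat_near: Wooden slat 22 x 340 x 8 mm lying on the bed's edge on the robot's side: leave it.
- slat_far: The same on the other edge of the bed: leave it.
- glaze_jar: Lidded jar, 62 mm diameter, 75 mm high, on the table: leave it.
- slip_jar: Lidded jar, 56 mm diameter, 65 mm high, on the table: leave it.
- brayer: Hand roller lying on the table, about 200 mm long, 36 mm high: leave it.
- rib: Flat wooden rib 110 x 50 x 8 mm on the table: leave it.
- putty_knife: Flat-bladed knife about 200 mm long on the table: leave it.
- water_mug: White mug, 76 mm diameter, 90 mm high, on the table: leave it.

How it is judged (in metres and radians):
On the way, in this order (a step that is already met when the one before it is completed fails the run):
1. the hook's toe is down inside the ring's hole while the ring is still behind the guard (horizontal distance between hook_toe and ring_center below 0.008 m and z of hook_toe in the frame of ring_center below 0.003 m and y of ring_center in the frame of slab_roller below -0.13 m), for 0.1 s.
2. with the toe in its hole and the ring out in front of the guard, the hook keeps a pull of at least 1.5 N on it while it stands still (it bears on the fence) (horizontal distance between hook_toe and ring_center below 0.009 m and y of ring_center in the frame of bed_end above -0.085 m and contact force between ring and hook above 1.5 N and linear speed of ring below 0.004 m/s), for 0.3 s.
At the end, for the whole second after the job is handed in: The ring lies flat (within 0.12 rad) on the rack's board round the middle post (within 6 mm of its axis, at most 3 mm up); the hook lies in both notches of its rest, toe down (grip within 20 mm of its place, direction within 0.12 rad, roll within 0.25 rad); both released, at rest (horizontal distance between ring_center and post_foot below 0.006 m and z of ring_center in the frame of post_foot below 0.01 m and angle between ring_center's own z axis and vertical below 0.12 rad and linear speed of each of ring, hook below 0.02 m/s and distance between hook_grip and rest_grip below 0.02 m and angle between the x axis of hook_grip and the x axis of rest_grip, either way round below 0.12 rad and angle between hook_grip's own z axis and vertical below 0.25 rad); the robot touches nothing.
It fails at once if the ring is chipped: it takes more than 10 N from the hook or more than 35 N from the rack, or is dropped onto the rack (over 0.5 m/s) (contact force between ring and hook above 10 N or contact force between ring and rack above 35 N or (horizontal distance between ring_center and post_foot below 0.01 m and z of ring_center in the frame of post_foot below 0.06 m and linear speed of ring above 0.5 m/s)).
It fails at once if the hook bears on the slab roller with more than 18 N (contact force between hook and slab_roller above 18 N).
It fails at once if another ring, a slat, a jar, the hand roller, the rib, the knife or the mug is moved by more than 15 mm (distance of any of ring_tall, ring_wide, slat_near, slat_far, glaze_jar, slip_jar, brayer, rib, putty_knife, water_mug from where it was at the start of the episode above 0.015 m).
It also fails if it takes over 72 s, if anything falls off the work surface, if the arm or the gripper's body presses on something with over 40 N, if the wrist force passes 120 N, or if a joint passes its speed limit or range.

## Robot

A 6-joint arm with a two-finger parallel gripper is mounted at the origin on the work surface. World frame = base frame: x ahead of the robot, y to its left, z up, the work surface at z = 0. Lengths are in m, angles in degrees, forces in N, time in s.
With the tool pointing down it reaches from about 0.4 to 0.825 m from the base axis. Payload 7 kg.
Tool frame: the origin (TCP) lies at the centre of the arm's flange, where the gripper is bolted on; the fingertips stand 178 mm ahead of it and the grasp point (between the pads) lies 159 mm ahead of it; x points along the fingers, y is the direction in which the jaws open and shut, and the axes are right-handed (so a half turn about x gives the same grasp; the last joint's range is limited). The gripper opens to 88 mm and grips with 3 to 60 N. Pads are 19 mm wide; open, the fingers measure 130 mm over their backs; the gripper's body (78 mm by 193 mm) begins 47 mm behind the grasp point.
Start: joints at [84.517, 20.546, 0.682, 0, -70.136, -16.507], TCP at [0.253, 0.626, 0.405] pointing down, gripper open.
Joint ranges: [-176.03, 176.03], [-82.01, 121.73], [-58.28, 71.71], [-173.87, 95.51], [-174.79, -0.11], [-173.66, 173.66]. Speed limits (degrees/s): [136.94, 136.94, 172.46, 180, 180, 180].

## Interface

Orientations are given as [roll, pitch, yaw] about the fixed x, y, z axes, in that order (R = Rz(yaw) Ry(pitch) Rx(roll)).
In Python, from plant import ctrl gives the robot as it stands. The module is installed in compiled form; this text tells all that it offers.
- The arm moves only by the shell command python3 -m inch 'ROWS'. ROWS is JSON, one flat list of numbers, 7 for each row, row after row: the shift along the tool's x, y, z in m, then the turn, a rotation vector about the tool's x, y, z in degrees, then the finger opening in m, from 0 to 0.0876. In form: [dx, dy, dz, rx, ry, rz, hand, dx, dy, dz, rx, ry, rz, hand, ...]. A call has 1 to 20 rows; each row shifts and turns the pose as measured when the row begins, along the tool's axes as they then stand; what a row does not reach is not made up. A row lasts 1/8 s, in which the tool goes at most 62.5 mm and 10.7 degrees, less where a joint would pass 70% of its speed; a pose out of reach is approached as far as the arm can. A call with a gripper value outside its range is refused whole. The fingers move at their own pace and stop on an object; the grip force is fixed at half the most. Time passes only in rows, so rows that do not move let the fingers close. It gives the time, the measured TCP pose, the force and the opening at its end, in the units of the state.
- ctrl.get_obs(): the state, without advancing time (a new reading comes with each control period).
- ctrl.snapshot(name): name is "scene" or "top"; returns a dict with "color" (420x560x3 uint8, red, green, blue), "depth" (420x560 float32, m along the optical axis (not along the pixel's ray), 0 where there is no reading), "K" (3x3 intrinsics, pixels), "position" and "attitude" of the camera in the world. Camera axes: x right, y up, looking along -z (the intrinsics and any distortion apply to the point x, -y, -z); pixel columns grow to the right and rows downward; lengths in m; the calibration is good to about 2 mm. A picture is of the moment at which its call begins.
- ctrl.close_job(): hands the job in, once; it reports no verdict.
The state is a dict: "clock": time; "joint_pos": joint angles; "qvel": joint speeds; "tau": joint torques, N m; "tool_pos": TCP position; "orientation": TCP orientation; "force": force on the tool from outside, world axes, zero at the start; "moment": the same for the moment, N m; "opening": finger opening in m.
Only numpy, scipy, OpenCV 4.12 (cv2) and the standard library are available. Lean on these libraries where they do the work, as an engineer would, in place of code of your own. Each camera call takes 0.05 s, during which the arm holds its last target.

## Working session

There is one attempt and no reset: what is moved stays moved. The work goes in short steps, Python scripts to look and compute and a shell command to move; the robot and the scene stay as the last step left them, time stands still between calls to the robot, and variables do not carry over. Pictures are saved under pics/ and viewed, and the job is handed in when it is done.

```bash
mkdir -p pics; ls; python3 - <<'E'
from plant import ctrl
import cv2,numpy as np
o=ctrl.get_obs(); print(o)
for n in("scene","top"):
    s=ctrl.snapshot(n); cv2.imwrite(f"pics/{n}0.png",s["color"][:,:,::-1]); np.savez(f"{n}0.npz",**s)
    print(n,s["K"],s["position"],s["attitude"],[k for k in s])
E
```

```text
pics
{'clock': 0.0, 'joint_pos': array([ 8.45185577e+01,  2.05918194e+01,  6.33690487e-01, -1.86964679e-02,
       -7.01364369e+01, -1.65058994e+01]), 'qvel': array([ 0.01006018,  0.0079803 , -0.04231429, -0.07125886,  0.01423213,
       -0.04560228]), 'tau': array([ 2.09843631e-03, -5.82705474e+01,  2.93064952e+01,  6.99726373e+00,
        7.04070000e-03, -1.56944425e-04]), 'tool_pos': array([0.25266482, 0.62571933, 0.40372195]), 'orientation': array([  95.97855219,   89.9038142 , -106.01515676]), 'force': array([-0.56732663,  0.13009506,  0.55189623]), 'moment': array([-0.01979426,  0.04869025,  0.01772793]), 'opening': 0.08726289406765791}
scene [[438.65041993   0.         281.0200999 ]
 [  0.         438.65041993 206.80041648]
 [  0.           0.           1.        ]] [1.30652929 0.02957752 0.92902965] [44.53770997  1.00182598 86.81715122] ['color', 'depth', 'K', 'position', 'attitude']
top [[428.51702218   0.         279.81585539]
 [  0.         428.51702218 207.04166438]
 [  0.           0.           1.        ]] [0.35749189 0.07582049 1.1001554 ] [  9.90135381  -1.09960887 -89.30187396] ['color', 'depth', 'K', 'position', 'attitude']
```

View pics/scene0.png

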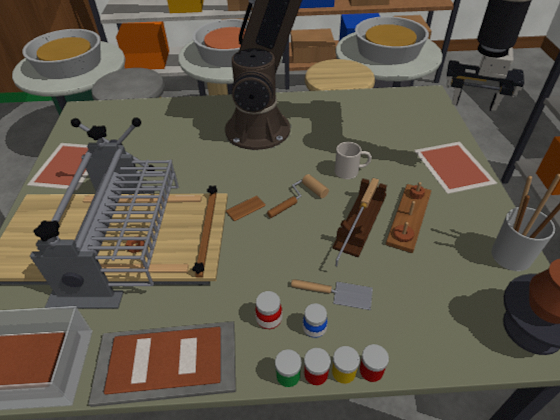

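View pics/top0.png

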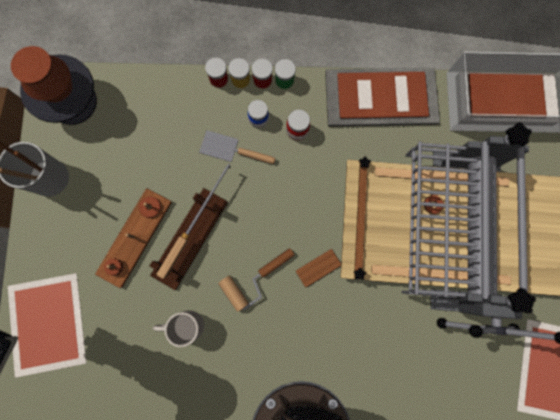

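```bash
cat > h.py <<'E'
import numpy as np,cv2
from scipy.spatial.transform import Rotation as Ro
def load(n): return dict(np.load(n+".npz"))
def Rc(s): return Ro.from_euler("xyz",s["attitude"],degrees=True).as_matrix()
def ray(s,u,v):
    K=s["K"]; d=np.array([(u-K[0,2])/K[0,0],-(v-K[1,2])/K[1,1],-1.]); return Rc(s)@d
def onz(s,u,v,z):
    d=ray(s,u,v); p=s["position"]; return p+d*(z-p[2])/d[2]
def dep(s,u,v): return s["position"]+ray(s,u,v)*s["depth"][int(round(v)),int(round(u))]
def proj(s,P):
    c=Rc(s).T@(np.asarray(P,float)-s["position"]); K=s["K"]
    return K[0,0]*c[0]/-c[2]+K[0,2], K[1,1]*-c[1]/-c[2]+K[1,2]
def crop(s,u0,v0,u1,v1,f,name):
    c=s["color"][v0:v1,u0:u1,::-1]; cv2.imwrite("pics/"+name+".png",cv2.resize(c,None,fx=f,fy=f,interpolation=cv2.INTER_CUBIC))
E
python3 - <<'E'
from h import *
t=load("top0"); s=load("scene0")
crop(t,330,120,530,320,3,"t_roll"); crop(t,90,150,250,300,4,"t_hook"); crop(s,0,120,240,300,3,"s_roll"); crop(s,320,160,440,280,5,"s_hook")
E
```

```text
(no output)
```

View pics/t_roll.png

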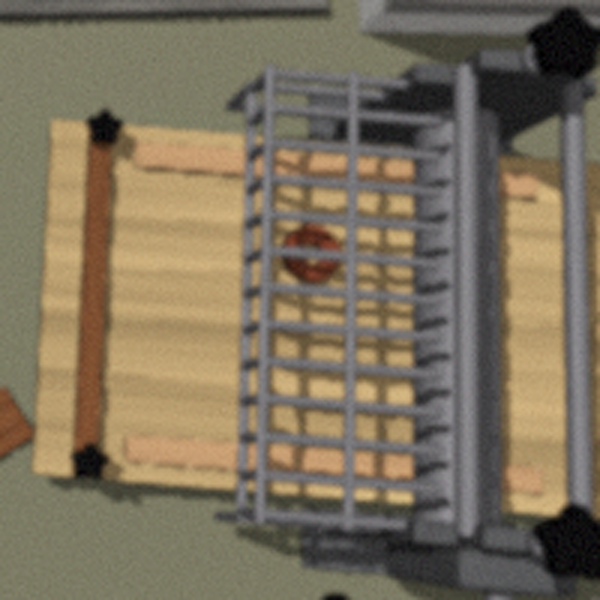

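View pics/t_hook.png

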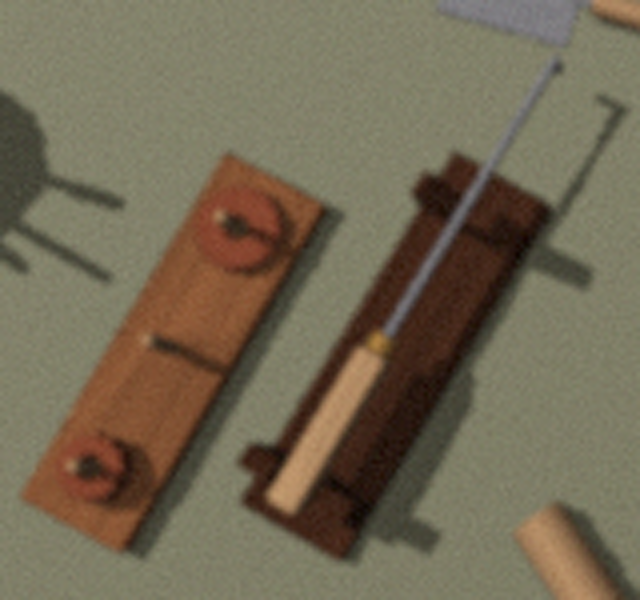

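View pics/s_roll.png

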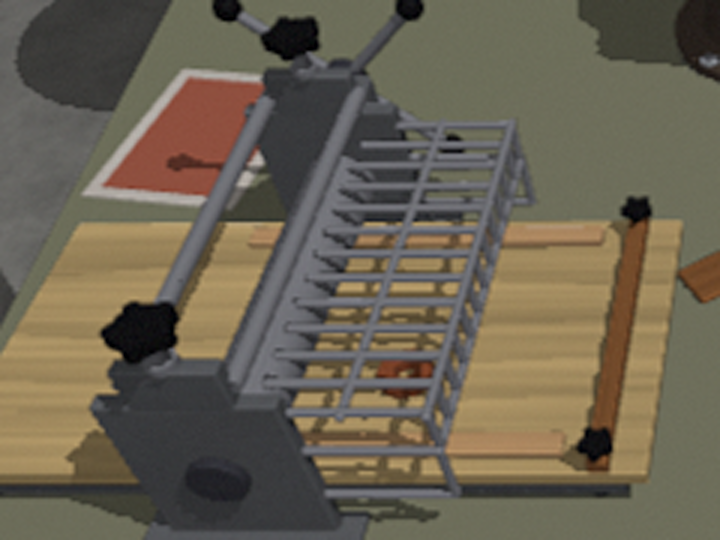

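View pics/s_hook.png

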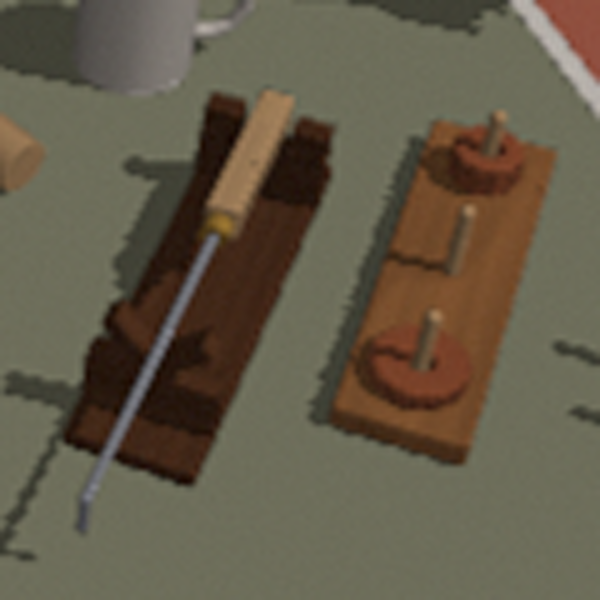

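```bash
python3 - <<'E'
from h import *
np.set_printoptions(precision=4,suppress=True)
t=load("top0"); s=load("scene0")
T=lambda u,v,f,o,z: onz(t,u/f+o[0],v/f+o[1],z)
o=(330,120); h=(90,150)
print("bed corners top", T(52,120,3,o,.045),T(35,475,3,o,.045), T(35,475,3,o,.045)-T(52,120,3,o,.045))
print("fence inner", T(112,150,3,o,.059),T(103,450,3,o,.059))
print("depth bed", dep(t,330+180/3,120+300/3), "fence",dep(t,330+97/3,120+300/3))
print("handle rear",T(285,503,4,h,.065),"brass end",T(380,340,4,h,.06),"elbow",T(557,62,4,h,.06))
S=lambda u,v,f,o,z: onz(s,u/f+o[0],v/f+o[1],z)
oh=(320,160); os_=(0,120)
print("S brass",S(219,228,5,oh,.06),"elbow",S(90,490,5,oh,.06), "rear", S(280,95,5,oh,.072))
print("post top T",T(147,341,4,h,.068),"S",S(469,209,5,oh,.068), "foot S",S(455,272,5,oh,.018))
print("postl",T(232,218,4,h,.068),S(433,312,5,oh,.068),"postr",T(69,465,4,h,.068),S(500,117,5,oh,.068))
print("S bed corners",S(683,222,3,os_,.045),S(643,480,3,os_,.045))
print("S fence inner top",S(628,225,3,os_,.059),S(588,455,3,os_,.059))
# ring colour masks
for im,n,box in((t,"T",(420,190,450,220)),(s,"S",(115,230,155,260))):
    u0,v0,u1,v1=box; c=im["color"][v0:v1,u0:u1].astype(int); d=im["depth"][v0:v1,u0:u1]
    m=(c[...,0]-c[...,1]>35)&(c[...,0]-c[...,1]>0.45*c[...,0]); vv,uu=np.nonzero(m)
    P=np.array([dep(im,u+u0,v+v0) for u,v in zip(uu,vv)])
    print(n,m.sum(),uu.mean()+u0,vv.mean()+v0,np.percentile(uu+u0,[0,5,95,100]),np.percentile(vv+v0,[0,5,95,100]),np.percentile(P[:,2],[5,25,50,75,95]))
    k=(P[:,2]>.05)&(P[:,2]<.065); print(P[k].mean(0),P[k].min(0),P[k].max(0))
    print(onz(im,(uu.min()+uu.max())/2+u0,(vv.min()+vv.max())/2+v0,.055))
E
```

```text
bed corners top [ 0.6667 -0.1133  0.045 ] [ 0.368 -0.095  0.045] [-0.2987  0.0183  0.    ]
fence inner [ 0.6375 -0.1609  0.059 ] [ 0.3884 -0.1479  0.059 ]
depth bed [ 0.5133 -0.218   0.0451] fence [ 0.5098 -0.1449  0.0623]
handle rear [0.3685 0.3376 0.065 ] brass end [0.4669 0.2873 0.06  ] elbow [0.6428 0.1858 0.06  ]
S brass [0.4638 0.2913 0.06  ] elbow [0.6404 0.1933 0.06  ] rear [0.3704 0.3432 0.072 ]
post top T [0.4635 0.4249 0.068 ] S [0.467  0.4289 0.068 ] foot S [0.4676 0.4307 0.018 ]
postl [0.5392 0.3791 0.068 ] [0.5415 0.3895 0.068 ] postr [0.3891 0.4654 0.068 ] [0.3943 0.4666 0.068 ]
S bed corners [ 0.3733 -0.0901  0.045 ] [ 0.675  -0.1136  0.045 ]
S fence inner top [ 0.3884 -0.1407  0.059 ] [ 0.6574 -0.1573  0.059 ]
T 95 433.89473684210526 203.68421052631578 [426.  428.  439.3 441. ] [196.  197.  211.3 212. ] [0.0555 0.0574 0.0585 0.0602 0.0623]
[ 0.554  -0.3253  0.0586] [ 0.5328 -0.3434  0.0539] [ 0.5736 -0.3075  0.0638]
[ 0.5539 -0.3257  0.055 ]
S 66 133.78787878787878 243.83333333333334 [126.   127.   142.75 143.  ] [241.   241.   250.75 251.  ] [0.0506 0.0571 0.06   0.0611 0.0628]
[ 0.5571 -0.3258  0.059 ] [ 0.5426 -0.3461  0.0501] [ 0.5772 -0.3015  0.0641]
[ 0.5614 -0.3243  0.055 ]
```

```bash
cat >> h.py <<'E'
def toolR(o): return Ro.from_euler("xyz",o["orientation"],degrees=True).as_matrix()
def goto(o,P,yh=None):
    """distance in tool axes to TCP world P with tool x straight down and tool y heading yh (deg)"""
    R=toolR(o); np.set_printoptions(precision=4,suppress=True)
    print("tcp",o["tool_pos"],"yhead %.1f"%np.degrees(np.arctan2(R[1,1],R[0,1])),"tilt",R[:,0],"F",o["force"],"M",o["moment"],"open %.4f t %.2f"%(o["opening"],o["clock"]))
    print("shift now axes",R.T@(np.asarray(P)-o["tool_pos"]))
    if yh is not None:
        a=np.radians(yh); Y=np.array([np.cos(a),np.sin(a),0]); X=np.array([0,0,-1.]); Rd=np.stack([X,Y,np.cross(X,Y)],1)
        print("rotvec",np.degrees(Ro.from_matrix(R.T@Rd).as_rotvec()),"shift after-turn axes",Rd.T@(np.asarray(P)-o["tool_pos"]))
E
python3 - <<'E'
from h import *
from plant import ctrl
o=ctrl.get_obs(); goto(o,(0.416,0.318,0.40),60); goto(o,(0.416,0.318,0.40),-120)
t=load("top0"); s=load("scene0")
for n,uv in(("mug",(183,330)),("brayerhandle",(232,292)),("rib",(320,268))): print(n,dep(t,*uv))
# table plane check
for im,pts in((t,[(60,250),(260,330),(300,220),(130,120),(350,140)]),(s,[(300,150),(300,260),(420,330),(470,280),(200,330),(280,230)])):
    print([np.round(dep(im,*p)[2]*1000,1) for p in pts])
E
```

```text
tcp [0.2527 0.6257 0.4038] yhead -112.0 tilt [-0.0004 -0.0014 -1.    ] F [0.6077 0.0458 0.4548] M [-0.0521 -0.0474 -0.0142] open 0.0876 t 0.10
shift now axes [ 0.0042  0.2241 -0.2667]
rotvec [-171.9993    0.1285   -0.0212] shift after-turn axes [ 0.0038 -0.1848  0.2953]
tcp [0.2527 0.6257 0.4038] yhead -112.0 tilt [-0.0004 -0.0014 -1.    ] F [0.6077 0.0458 0.4548] M [-0.0521 -0.0474 -0.0142] open 0.0876 t 0.10
shift now axes [ 0.0042  0.2241 -0.2667]
rotvec [ 8.0006 -0.0141 -0.0855] shift after-turn axes [ 0.0038  0.1848 -0.2953]
mug [0.2383 0.2912 0.007 ]
brayerhandle [0.3319 0.1716 0.0334]
rib [ 0.3934 -0.0462  0.0098]
[np.float64(0.2), np.float64(2.1), np.float64(1.5), np.float64(-2.8), np.float64(-0.1)]
[np.float64(5.0), np.float64(4.5), np.float64(1.5), np.float64(1.8), np.float64(28.5), np.float64(-0.8)]
```

```bash
python3 -m inch '[0,0,0,8,0,0,0.0876, 0,0.0264,-0.0422,0,0,0,0.0876, 0,0.0264,-0.0422,0,0,0,0.0876, 0,0.0264,-0.0422,0,0,0,0.0876, 0,0.0264,-0.0422,0,0,0,0.0876, 0,0.0264,-0.0422,0,0,0,0.0876, 0,0.0264,-0.0422,0,0,0,0.0876, 0,0.0264,-0.0422,0,0,0,0.0876]'
python3 - <<'E'
from h import *
from plant import ctrl
o=ctrl.get_obs(); goto(o,(0.416,0.318,0.30),-120); print(o["joint_pos"])
E
```

```text
clock: 1.1
tool_pos: [0.417, 0.3102, 0.4006]
orientation: [100.5, 89.5, -109.5]
force: [0.6, -0.1, -0.6]
opening: 0.0877
tcp [0.417  0.3102 0.4006] yhead -120.0 tilt [-0.0028 -0.0079 -1.    ] F [ 0.6474 -0.0691 -0.5601] M [ 0.0471 -0.1032  0.027 ] open 0.0877 t 1.10
shift now axes [ 0.1005 -0.007   0.0049]
rotvec [ 0.0031 -0.0873 -0.4709] shift after-turn axes [ 0.1006 -0.0062  0.0047]
[ 58.3458   6.1654 -18.9419   0.111  -65.361    1.6107]
```

```bash
python3 -m inch '[0.045,-0.003,0.002,0,0,-0.47,0.0876, 0.045,-0.003,0.002,0,0,0,0.0876, 0,0,0,0,0,0,0.0876]'
python3 - <<'E'
from h import *
from plant import ctrl
o=ctrl.get_obs(); goto(o,(0.416,0.318,0.30),-120)
for n in("scene","top"):
    s=ctrl.snapshot(n); np.savez(n+"1.npz",**s); 
    R=toolR(o); P=o["tool_pos"]
    for d,w in((.178,"tip"),(.159,"grasp")):
        print(n,w,[proj(s,P+R@np.array([d,y,0])) for y in(-.044,0,.044)])
crop(load("top1"),90,130,290,310,4,"t1"); crop(load("scene1"),290,110,430,250,5,"s1")
E
```

```text
clock: 1.48
tool_pos: [0.418, 0.3133, 0.3097]
orientation: [-131.7, 89.9, 18.0]
force: [-0.5, -0.4, 1.0]
opening: 0.0876
tcp [0.418  0.3133 0.3097] yhead -120.3 tilt [ 0.0025  0.0008 -1.    ] F [-0.4807 -0.4456  1.0242] M [-0.0199  0.0029  0.0649] open 0.0876 t 1.48
shift now axes [ 0.0097 -0.003   0.0041]
rotvec [-0.3081 -0.0993  0.111 ] shift after-turn axes [ 0.0097 -0.003   0.0041]
scene tip [(np.float64(387.44832140838116), np.float64(179.66378611932328)), (np.float64(371.8173212529696), np.float64(174.95810491566385)), (np.float64(356.56312824916546), np.float64(170.36586074822054))]
scene grasp [(np.float64(388.5457036263497), np.float64(174.34356437140445)), (np.float64(372.7229440659987), np.float64(169.6498789751251)), (np.float64(357.2859101875507), np.float64(165.07061578144658))]
top tip [(np.float64(149.44577087713012), np.float64(242.77181497114398)), (np.float64(165.84873762794751), np.float64(252.91212991068224)), (np.float64(182.3579532593414), np.float64(263.1181279139849))]
top grasp [(np.float64(147.03436515291205), np.float64(242.01932856520818)), (np.float64(163.75551050722373), np.float64(252.35877215900084)), (np.float64(180.58712620977315), np.float64(262.76652458632054))]
```

View pics/t1.png

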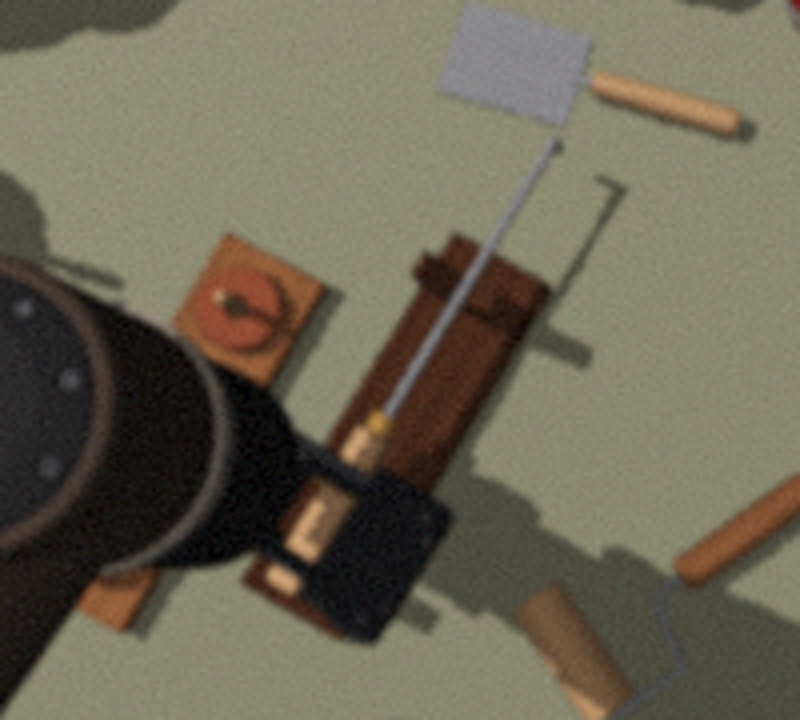

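View pics/s1.png

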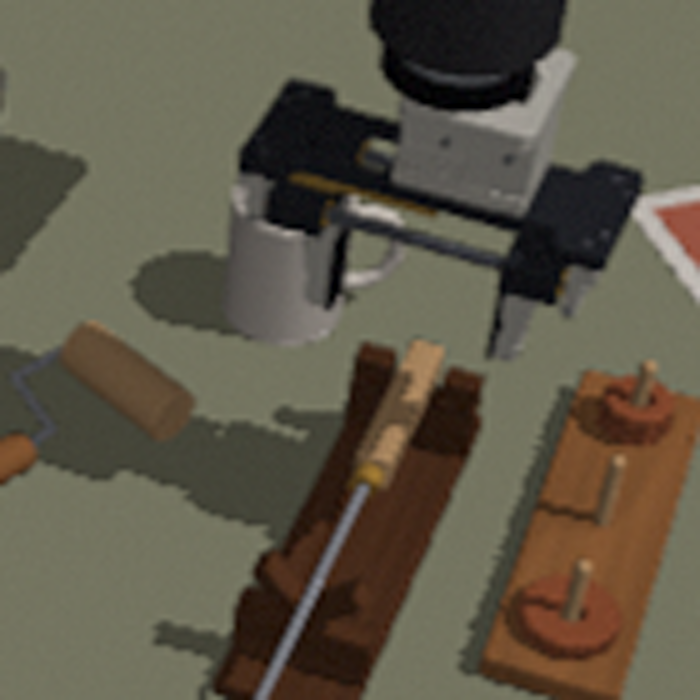

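```bash
python3 - <<'E'
from h import *
from plant import ctrl
o=ctrl.get_obs(); goto(o,(0.433,0.308,0.222),-119.5)
E
```

```text
tcp [0.4189 0.3147 0.3132] yhead -120.2 tilt [ 0.0066  0.0055 -1.    ] F [-0.6166  0.7919  0.6566] M [ 0.027  -0.0494 -0.0309] open 0.0875 t 1.57
shift now axes [ 0.0913 -0.0005 -0.0153]
rotvec [-0.737  -0.1732  0.46  ] shift after-turn axes [ 0.0912 -0.0011 -0.0155]
```

```bash
python3 -m inch '[0.03,0,-0.0077,-0.7,0,0,0.0876, 0.03,0,-0.0077,0,0,0,0.0876, 0.02,0,0,0,0,0,0.0876,0.008,0,0,0,0,0,0.0876,0,0,0,0,0,0,0.0876]'
python3 - <<'E'
from h import *
from plant import ctrl
o=ctrl.get_obs(); goto(o,(0.433,0.308,0.222),-119.5)
s=ctrl.snapshot("scene"); np.savez("scene2.npz",**s); crop(s,300,110,440,250,5,"s2")
s=ctrl.snapshot("top"); np.savez("top2.npz",**s); crop(s,90,130,290,310,4,"t2")
goto(ctrl.get_obs(),(0.433,0.308,0.222),-119.5)
E
```

```text
clock: 2.2
tool_pos: [0.4363, 0.3129, 0.2338]
orientation: [-104.7, 88.5, 46.0]
force: [-0.2, 0.4, 0.6]
opening: 0.0876
tcp [0.4363 0.3129 0.2338] yhead -119.2 tilt [ 0.0177  0.0183 -0.9997] F [-0.2045  0.4104  0.5876] M [-0.0558  0.0369 -0.0171] open 0.0876 t 2.20
shift now axes [0.0116 0.0062 0.0005]
rotvec [ 0.2539 -0.3675  1.4091] shift after-turn axes [0.0118 0.0059 0.0004]
tcp [0.4363 0.313  0.2342] yhead -119.2 tilt [ 0.0182  0.0191 -0.9997] F [-0.4656 -0.0255  0.3184] M [-0.0443  0.0358 -0.012 ] open 0.0880 t 2.30
shift now axes [0.012  0.0063 0.0005]
rotvec [ 0.2592 -0.3738  1.4674] shift after-turn axes [0.0122 0.006  0.0004]
```

View pics/s2.png

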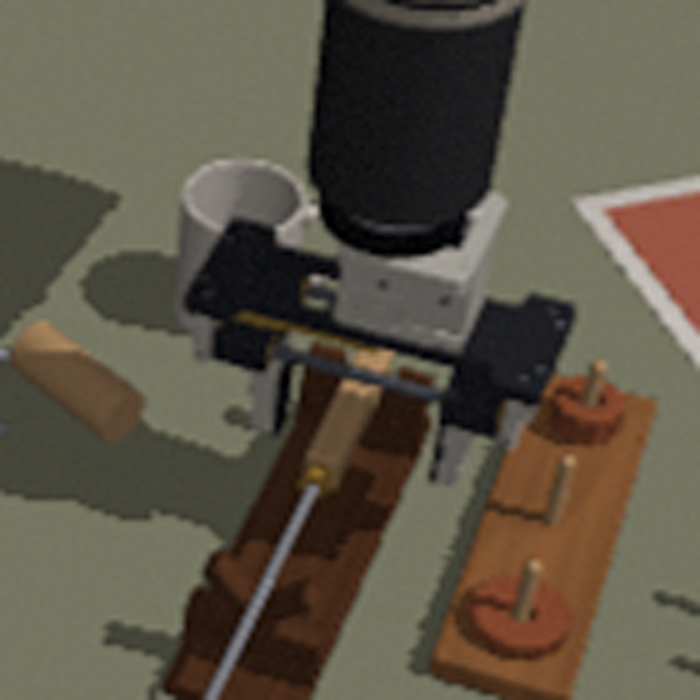

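View pics/t2.png

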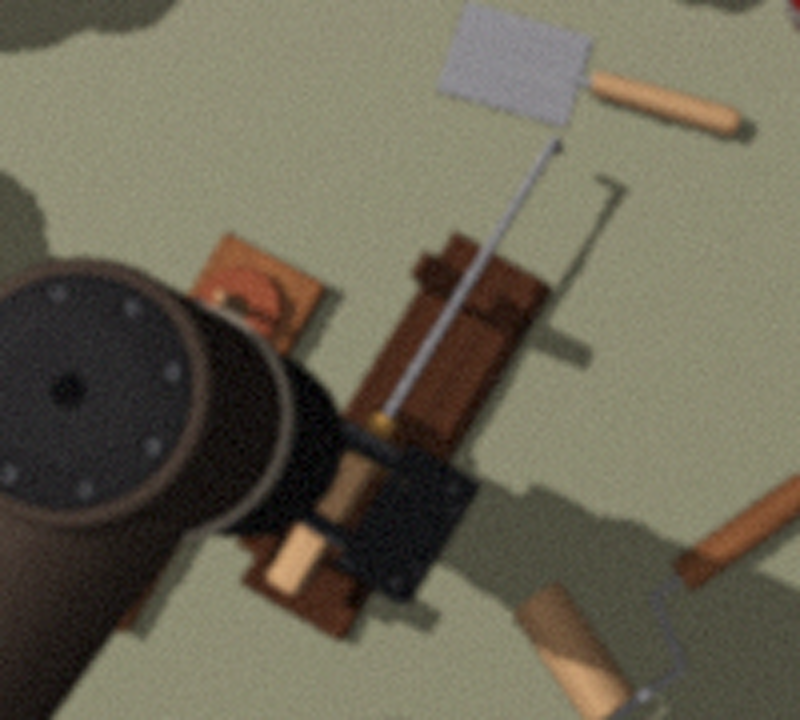

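```bash
python3 -m inch '[0.007,0.006,0,0,-0.4,1.4,0.0876, 0.007,0,0,0,0,0,0.0876,0,0,0,0,0,0,0.0876]'
python3 - <<'E'
from h import *
from plant import ctrl
o=ctrl.get_obs(); goto(o,(0.433,0.308,0.220),-119.5)
s=ctrl.snapshot("scene"); np.savez("scene3.npz",**s); crop(s,320,150,420,250,6,"s3")
goto(ctrl.get_obs(),(0.433,0.308,0.220),-119.5)
E
```

```text
clock: 2.68
tool_pos: [0.4334, 0.3079, 0.2207]
orientation: [-68.5, 89.9, 82.3]
force: [0.1, 0.1, -0.1]
opening: 0.0872
tcp [0.4334 0.3079 0.2207] yhead -119.2 tilt [ 0.0003  0.0019 -1.    ] F [ 0.0619  0.0658 -0.0833] M [ 0.0291  0.0926 -0.012 ] open 0.0872 t 2.67
shift now axes [0.0007 0.0001 0.0004]
rotvec [0.2776 0.0403 0.1017] shift after-turn axes [0.0007 0.0001 0.0004]
tcp [0.4335 0.3079 0.2209] yhead -119.2 tilt [ 0.0005  0.0022 -1.    ] F [-0.0045  0.1986  1.7687] M [ 0.0028  0.0152 -0.012 ] open 0.0876 t 2.73
shift now axes [0.0009 0.0002 0.0004]
rotvec [0.2775 0.0364 0.1218] shift after-turn axes [0.0009 0.0002 0.0004]
```

View pics/s3.png

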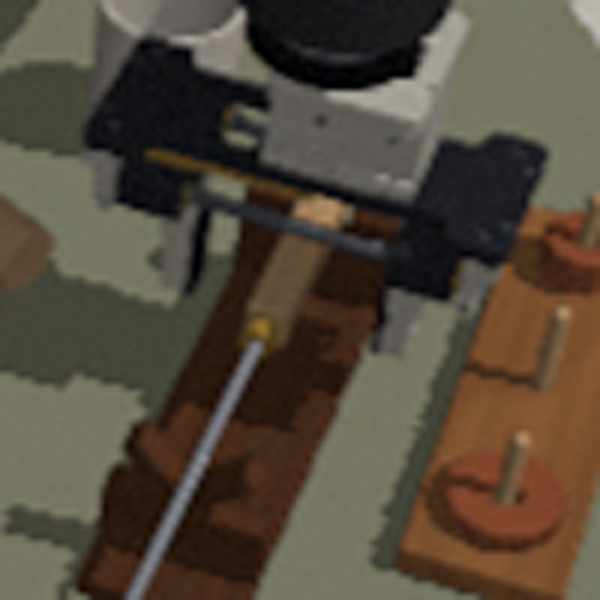

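```bash
python3 -m inch '[0,0,0,0,0,0,0.03,0,0,0,0,0,0,0.03,0,0,0,0,0,0,0.01,0,0,0,0,0,0,0.01,0,0,0,0,0,0,0.01,0,0,0,0,0,0,0.01]'
python3 - <<'E'
from h import *
from plant import ctrl
o=ctrl.get_obs(); goto(o,(0.433,0.308,0.220),-119.5)
E
```

```text
clock: 3.48
tool_pos: [0.4336, 0.3081, 0.2213]
orientation: [-81.0, 89.8, 69.8]
force: [0.5, 0.6, 0.1]
opening: 0.0329
tcp [0.4336 0.3081 0.2213] yhead -119.2 tilt [ 0.001   0.0026 -1.    ] F [0.5142 0.6283 0.0556] M [0.0044 0.0119 0.0215] open 0.0329 t 3.48
shift now axes [0.0013 0.0004 0.0005]
rotvec [0.285  0.0251 0.1566] shift after-turn axes [0.0013 0.0004 0.0005]
```

```bash
python3 -m inch '[0,0,0,0,0,0,0.005,0,0,0,0,0,0,0.005,0,0,0,0,0,0,0.005]'; python3 -m inch '[0,0,0,0,0,0,0.005,0,0,0,0,0,0,0.005]'
python3 - <<'E'
from h import *
from plant import ctrl
o=ctrl.get_obs(); goto(o,(0.433,0.308,0.220),-119.5)
E
```

```text
clock: 3.85
tool_pos: [0.4335, 0.3079, 0.2212]
orientation: [-71.9, 89.9, 78.9]
force: [-0.9, -0.3, 0.6]
opening: 0.0199
clock: 4.1
tool_pos: [0.4334, 0.3078, 0.2212]
orientation: [-69.2, 89.9, 81.5]
force: [0.3, -0.4, 1.2]
opening: 0.0199
tcp [0.4334 0.3078 0.2212] yhead -119.3 tilt [ 0.0003  0.0021 -1.    ] F [ 0.2563 -0.4415  1.179 ] M [-0.1351  0.1554 -0.2353] open 0.0199 t 4.10
shift now axes [0.0012 0.     0.0005]
rotvec [0.2338 0.0429 0.1123] shift after-turn axes [0.0012 0.     0.0005]
```

```bash
python3 -m inch '[-0.01,0,0,0,0,0,0.005,-0.015,0,0,0,0,0,0.005,-0.03,0,0,0,0,0,0.005,-0.03,0,0,0,0,0,0.005,-0.03,0,0,0,0,0,0.005,0,0,0,0,0,0,0.005]'
python3 - <<'E'
from h import *
from plant import ctrl
o=ctrl.get_obs(); goto(o,(0.433,0.308,0.330),-119.5)
for n in("scene","top"):
    s=ctrl.snapshot(n); np.savez(n+"4.npz",**s)
    cv2.imwrite(f"pics/{n}4.png",s["color"][:,:,::-1])
    R=toolR(o); print(n,[proj(s,o["tool_pos"]+R@np.array(p)) for p in([.159,0,.24],[.159,0,-.24],[.185,0,.24])])
E
```

```text
clock: 4.85
tool_pos: [0.4334, 0.3076, 0.3447]
orientation: [-90.3, 89.7, 60.5]
force: [-0.3, 0.3, -1.3]
opening: 0.0198
tcp [0.4334 0.3076 0.3447] yhead -119.2 tilt [ 0.0025  0.0044 -1.    ] F [-0.3461  0.2659 -1.2794] M [ 0.0727  0.141  -0.0247] open 0.0198 t 4.85
shift now axes [ 0.0147 -0.0001  0.0006]
rotvec [ 0.3057 -0.0009  0.2866] shift after-turn axes [ 0.0147 -0.0001  0.0006]
scene [(np.float64(398.55756393566804), np.float64(116.0651106738023)), (np.float64(341.42840201186766), np.float64(224.9692351288864)), (np.float64(397.098262987223), np.float64(123.42268857241851))]
top [(np.float64(98.64171537002832), np.float64(346.1562225677221)), (np.float64(221.2960949833486), np.float64(150.03850746004142)), (np.float64(103.52091627949534), np.float64(344.2887794367606))]
```

View pics/scene4.png

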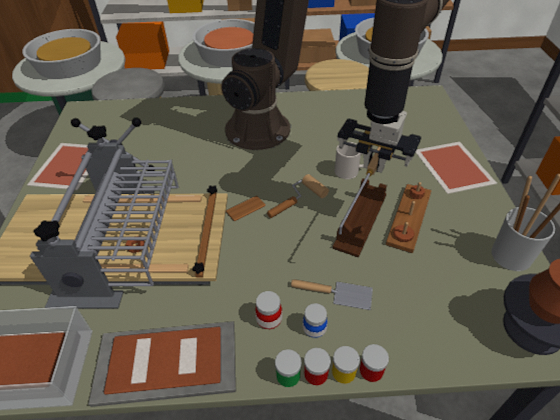

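View pics/top4.png

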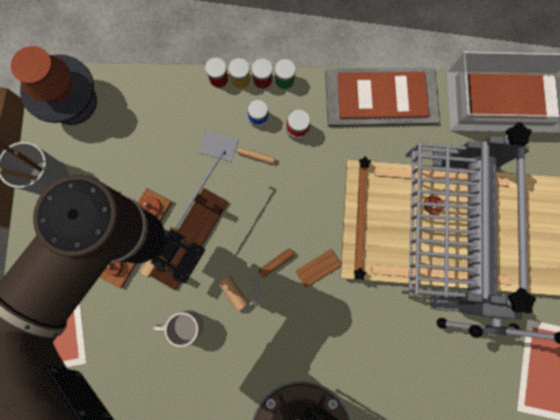

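```bash
python3 - <<'E'
from h import *
crop(load("scene4"),310,140,410,250,6,"s4"); crop(load("top4"),130,130,250,290,4,"t4")
E
```

```text
(no output)
```

View pics/s4.png

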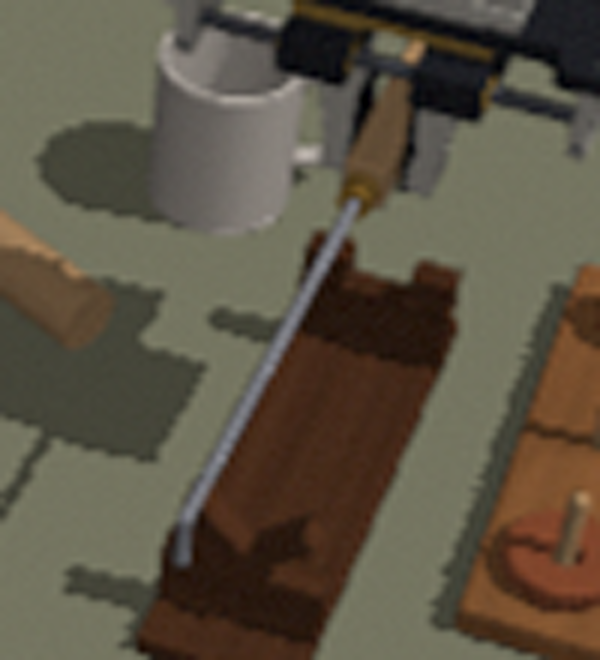

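View pics/t4.png

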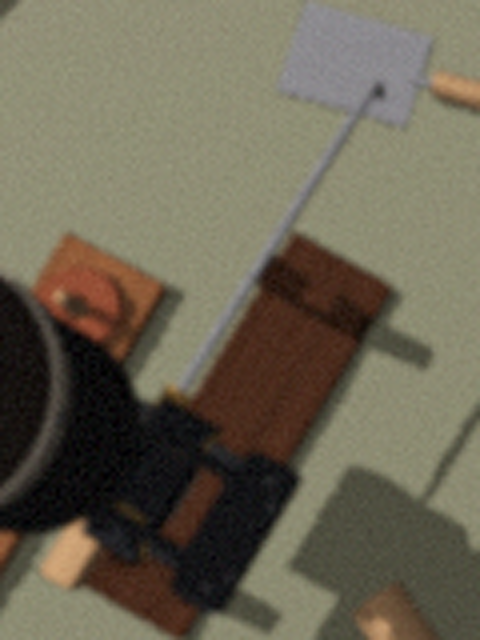

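```bash
python3 - <<'E'
from h import *
t=load("top4");s=load("scene4")
d=np.array([0,-.0002,.1235])
a=onz(t,229.25,165.5,.06);b=onz(s,338,258,.06)
print(proj(t,a+d),proj(s,b+d), "per -5mm z",proj(t,a+d-[0,0,.005]),proj(s,b+d-[0,0,.005]))
print(proj(s,onz(s,336.4,266,.034)+d))
def dep2(im,u,v): 
    d=im["depth"][v-1:v+2,u-1:u+2]; return d
print(dep2(t,224,152),dep2(load("top0"),229,165)); 
for k in range(0,6):
    u,v=int(224-3*k),int(153+5*k)
E
```

```text
(np.float64(223.93560485531103), np.float64(150.6070887743493)) (np.float64(341.9702681898213), np.float64(224.60857701665344)) per -5mm z (np.float64(224.18069596941962), np.float64(151.28378779393972)) (np.float64(341.7925253197508), np.float64(226.07411811102472))
(np.float64(340.17345256342435), np.float64(233.79187780797886))
[[0.9505282  0.9484757  1.1416535 ]
 [0.9498416  0.9585151  0.96605474]
 [0.9523092  0.9598337  0.9690381 ]] [[1.0706258 1.136487  1.135645 ]
 [1.0686586 1.0703702 1.1343696]
 [1.0723119 1.0738075 1.1317464]]
```

```bash
python3 -m inch '[0,0,0,9.2,0,0,0.005,0,0,0,9.2,0,0,0.005,0,0,0,9.2,0,0,0.005,0,0,0,9.2,0,0,0.005,0,0,0,9.2,0,0,0.005,0,0,0,9.2,0,0,0.005,0,0,0,9.2,0,0,0.005,0,0,0,0,0,0,0.005]'
python3 - <<'E'
from h import *
from plant import ctrl
o=ctrl.get_obs(); goto(o,(0.578,0.0395,0.345),176.4)
E
```

```text
clock: 5.95
tool_pos: [0.4305, 0.3045, 0.3341]
orientation: [137.9, 89.2, -137.8]
force: [-0.1, 0.1, -1.6]
opening: 0.0199
tcp [0.4305 0.3045 0.3341] yhead 174.3 tilt [-0.011  -0.0099 -0.9999] F [-0.0665  0.0762 -1.5904] M [ 0.1893 -0.1219  0.0156] open 0.0199 t 5.95
shift now axes [-0.0098 -0.1729 -0.2492]
rotvec [-2.0896 -0.6183 -0.5794] shift after-turn axes [-0.0109 -0.1638 -0.2552]
```

```bash
python3 -m inch '[-0.005,0,0,-2,-0.6,-0.6,0.005,0,-0.0205,-0.032,0,0,0,0.005,0,-0.0205,-0.032,0,0,0,0.005,0,-0.0205,-0.032,0,0,0,0.005,0,-0.0205,-0.032,0,0,0,0.005,0,-0.0205,-0.032,0,0,0,0.005,0,-0.0205,-0.032,0,0,0,0.005,0,-0.0205,-0.032,0,0,0,0.005,0,-0.0205,-0.032,0,0,0,0.005,0,0,0,0,0,0,0.005]'
python3 - <<'E'
from h import *
from plant import ctrl
o=ctrl.get_obs(); goto(o,(0.578,0.0395,0.30),176.4)
E
```

```text
clock: 7.2
tool_pos: [0.5885, 0.0344, 0.341]
orientation: [-77.7, 89.6, 11.5]
force: [0.4, 1.4, -0.7]
opening: 0.0202
tcp [0.5885 0.0344 0.341 ] yhead 179.2 tilt [ 0.0068  0.0014 -1.    ] F [ 0.3576  1.4299 -0.707 ] M [ 0.2413  0.0815 -0.022 ] open 0.0202 t 7.20
shift now axes [0.0409 0.0108 0.0049]
rotvec [2.8085 0.0941 0.3857] shift after-turn axes [0.041  0.0108 0.0044]
```

```bash
python3 -m inch '[0.03,0.005,0.002,2.5,0,0.4,0.005,0.03,0.005,0.002,0,0,0,0.005,0.01,0,0,0,0,0,0.005,0,0,0,0,0,0,0.005]'
python3 - <<'E'
from h import *
from plant import ctrl
o=ctrl.get_obs(); goto(o,(0.578,0.0395,0.249),176.4)
for n in("scene","top"):
    s=ctrl.snapshot(n); np.savez(n+"5.npz",**s)
    R=toolR(o); print(n,[proj(s,o["tool_pos"]+R@np.array(p)) for p in([.159,0,-.24],[.185,0,-.24])])
goto(ctrl.get_obs(),(0.578,0.0395,0.249),176.4)
crop(load("scene5"),80,150,240,290,5,"s5"); crop(load("top5"),330,140,480,300,5,"t5")
E
```

```text
clock: 7.7
tool_pos: [0.5789, 0.0395, 0.271]
orientation: [-51.4, 89.8, 35.8]
force: [-0.3, -0.4, -0.6]
opening: 0.0199
tcp [0.5789 0.0395 0.271 ] yhead 177.3 tilt [ 0.0031  0.0023 -1.    ] F [-0.2694 -0.4125 -0.6451] M [ 0.1935 -0.0881  0.0361] open 0.0199 t 7.70
shift now axes [ 0.022   0.0009 -0.0001]
rotvec [0.8793 0.139  0.1716] shift after-turn axes [ 0.022   0.0009 -0.    ]
scene [(np.float64(178.48390606864416), np.float64(230.900244577996)), (np.float64(180.39022444188885), np.float64(237.70890083607512))]
top [(np.float64(389.3000448217639), np.float64(193.05583527463057)), (np.float64(386.3743669607308), np.float64(195.2081679890684))]
tcp [0.5792 0.0395 0.2719] yhead 177.2 tilt [ 0.0047  0.0029 -1.    ] F [ 0.0625  0.5088 -1.7593] M [ 0.117  -0.0787  0.0058] open 0.0197 t 7.80
shift now axes [ 0.0229  0.0013 -0.0001]
rotvec [0.8371 0.1817 0.2613] shift after-turn axes [ 0.0229  0.0012 -0.0001]
```

View pics/s5.png

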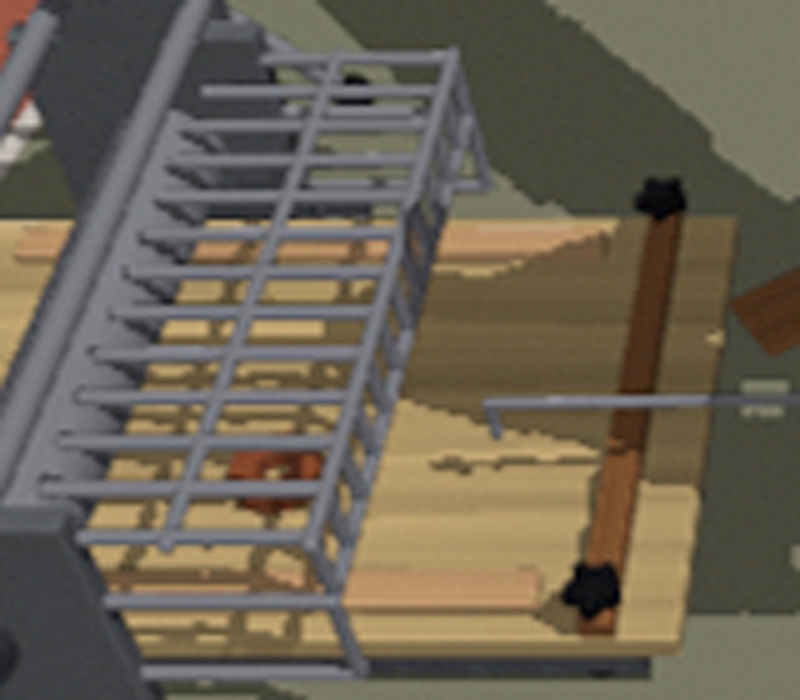

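View pics/t5.png

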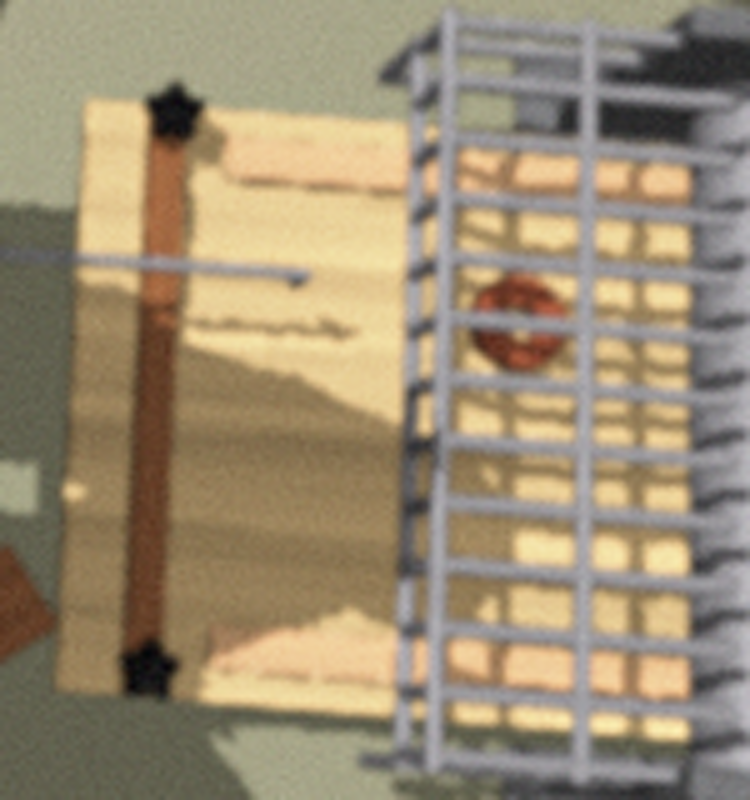

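```bash
python3 - <<'E'
from h import *
np.set_printoptions(precision=4,suppress=True)
t=load("top5");s=load("scene5")
print("T",onz(t,431.8,202.8,.057),"S",onz(s,135.2,246.2,.052),"Shole",onz(s,135.5,243.6,.055))
for z in(.052,.059): print("S bbox",z,onz(s,135.1,246.2,z))
# tool poses at pics
# toe line direction check
crop(s,115,225,160,260,16,"s5r"); crop(t,415,185,455,225,15,"t5r")
# hook rod direction
for im,p,q in((t,(389,196.6),(345,190.7)),):
    a=onz(im,391,194.8,.11);b=onz(im,331,191.4,.11);print(np.degrees(np.arctan2(*(a-b)[1::-1])),a,b)
a=onz(s,178,230.8,.112);b=onz(s,238,230,.112);print(np.degrees(np.arctan2(*(a-b)[1::-1])),a,b)
E
```

```text
T [ 0.5565 -0.3208  0.057 ] S [ 0.5597 -0.3236  0.052 ] Shole [ 0.5534 -0.3232  0.055 ]
S bbox 0.052 [ 0.5597 -0.3239  0.052 ]
S bbox 0.059 [ 0.5656 -0.321   0.059 ]
-92.37791036687317 [ 0.5641 -0.2042  0.11  ] [ 0.57   -0.0618  0.11  ]
-93.05195526927871 [ 0.5681 -0.201   0.112 ] [ 0.576  -0.0514  0.112 ]
```

View pics/s5r.png

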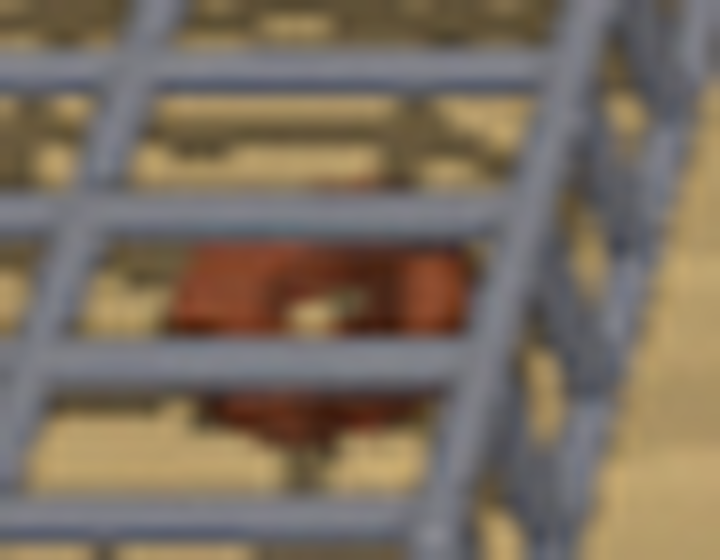

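View pics/t5r.png

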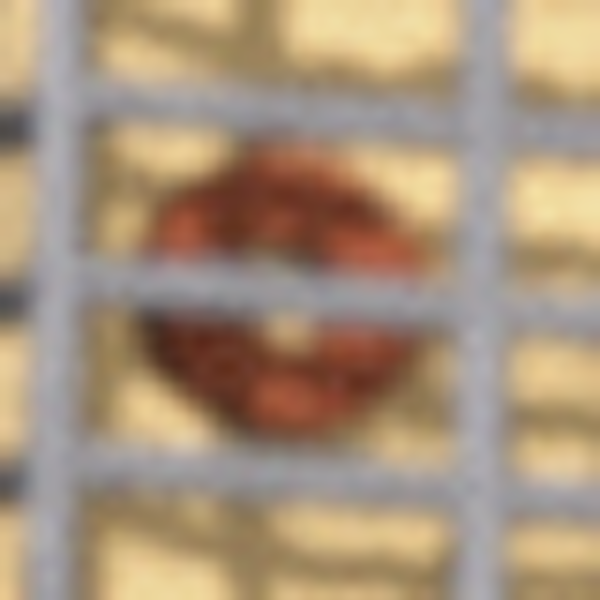

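```bash
python3 -m inch '[0.012,0.0005,0,0.8,0,0,0.005,0.011,0.0005,0,0,0.2,0.2,0.005,0,0,0,0,0,0,0.005]'
python3 - <<'E'
from h import *
from plant import ctrl
o=ctrl.get_obs(); goto(o,(0.5712,-0.0805,0.25),176.4)
E
```

```text
clock: 8.18
tool_pos: [0.5789, 0.0399, 0.2491]
orientation: [-79.7, 89.8, 6.7]
force: [-0.2, 0.1, -1.0]
opening: 0.02
tcp [0.5789 0.0399 0.2491] yhead 176.4 tilt [ 0.0036  0.0004 -1.    ] F [-0.1534  0.1171 -0.975 ] M [ 0.131  -0.0618 -0.0204] open 0.0200 t 8.18
shift now axes [-0.001   0.0002 -0.1206]
rotvec [0.0256 0.0371 0.2041] shift after-turn axes [-0.0009  0.0001 -0.1206]
```

```bash
python3 -m inch '[0,0,-0.02,0,0,0.2,0.005,0,0,-0.02,0,0,0,0.005,0,0,0,0,0,0,0.005]'
python3 - <<'E'
from h import *
from plant import ctrl
o=ctrl.get_obs(); goto(o,(0.5712,-0.0805,0.25),176.4)
for n in("scene","top"):
    s=ctrl.snapshot(n); np.savez(n+"6.npz",**s)
crop(load("scene6"),110,190,210,270,7,"s6"); crop(load("top6"),360,160,460,240,7,"t6")
E
```

```text
clock: 8.55
tool_pos: [0.5763, -0.0029, 0.2492]
orientation: [18.0, 90.0, 104.5]
force: [-0.4, 0.1, -1.6]
opening: 0.0196
tcp [ 0.5763 -0.0029  0.2492] yhead 176.4 tilt [-0.0001  0.0004 -1.    ] F [-0.3777  0.112  -1.6151] M [ 0.1465 -0.1075 -0.0062] open 0.0196 t 8.55
shift now axes [-0.0008  0.0003 -0.0778]
rotvec [ 0.0443  0.0209 -0.0068] shift after-turn axes [-0.0008  0.0002 -0.0778]
```

View pics/s6.png

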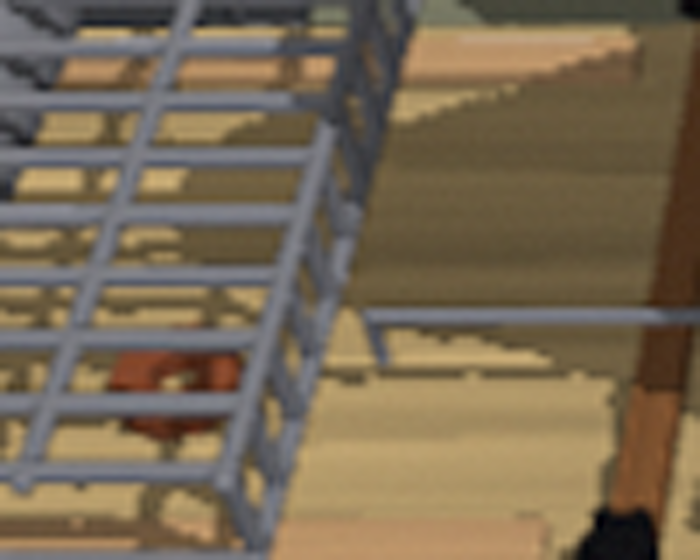

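View pics/t6.png

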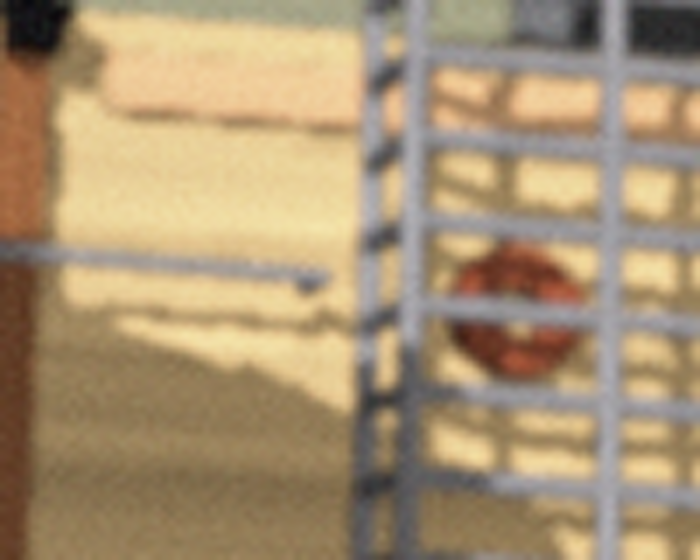

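```bash
python3 - <<'E'
from h import *
np.set_printoptions(precision=4,suppress=True)
t=load("top6");s=load("scene6")
a=onz(t,313/7+360-.43,286/7+160-.43,.066); b=onz(t,286/15+415-.47,290/15+185-.47,.056); print("T toe",a,"ring",b,b-a)
a=onz(s,383/7+110-.43,360/7+190-.43,.064); b=onz(s,322/16+115-.47,311/16+225-.47,.052); print("S toe",a,"ring",b,b-a)
R=Ro
E
```

```text
T toe [ 0.5596 -0.2492  0.066 ] ring [ 0.554  -0.3256  0.056 ] [-0.0056 -0.0764 -0.01  ]
S toe [ 0.5576 -0.2463  0.064 ] ring [ 0.552  -0.3264  0.052 ] [-0.0056 -0.0801 -0.012 ]
```

```bash
python3 -m inch '[0,0,-0.018,0,0,0,0.005,0,0,-0.018,0,0,0,0.005,0,0,-0.018,0,0,0,0.005,0,0,-0.018,0,0,0,0.005,0,0,-0.004,0,0,0,0.005,0,0,0,0,0,0,0.005]'
python3 - <<'E'
from h import *
from plant import ctrl
o=ctrl.get_obs(); goto(o,(0.5712,-0.0805,0.235),176.4)
for n in("scene","top"):
    s=ctrl.snapshot(n); np.savez(n+"7.npz",**s)
crop(load("scene7"),105,215,175,270,10,"s7"); crop(load("top7"),400,170,470,230,10,"t7")
E
```

```text
clock: 9.4
tool_pos: [0.5715, -0.0835, 0.2495]
orientation: [-47.7, 89.9, 38.8]
force: [0.5, 0.2, -1.7]
opening: 0.0198
tcp [ 0.5715 -0.0835  0.2495] yhead 176.4 tilt [ 0.0009  0.0007 -1.    ] F [ 0.5052  0.1765 -1.7141] M [ 0.2214 -0.0664  0.0029] open 0.0198 t 9.40
shift now axes [0.0145 0.0005 0.0029]
rotvec [0.0312 0.0429 0.047 ] shift after-turn axes [0.0145 0.0005 0.0029]
```

View pics/s7.png

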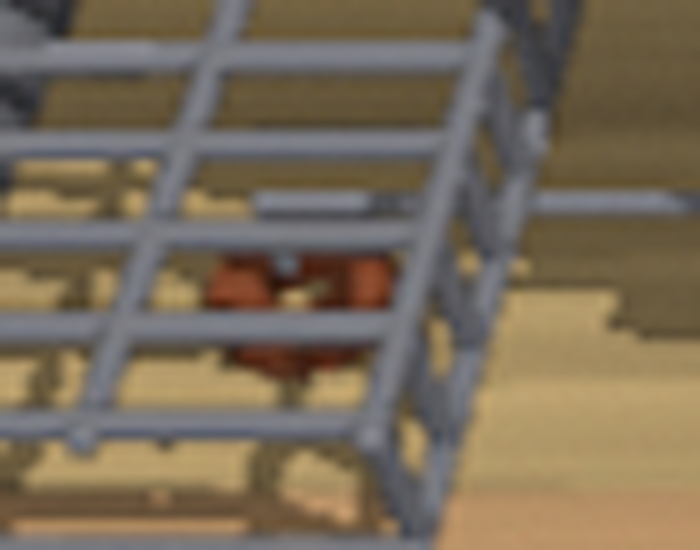

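View pics/t7.png

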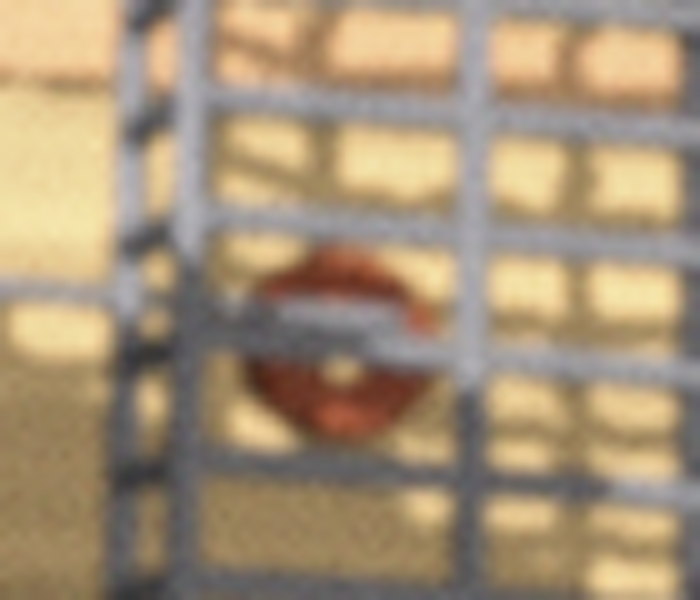

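```bash
python3 - <<'E'
from h import *
np.set_printoptions(precision=4,suppress=True)
t=load("top7");s=load("scene7")
u=np.array([-.0628,-.998,0])
a=onz(s,287/10+105-.45,274/10+215-.45,.0635); print("S toe",a)
e=onz(s,255/10+105-.45,203/10+215-.45,.0905); print("S elbow outer",e,"toe",e-.003*u)
b=onz(s,322/16+115-.47,311/16+225-.47,.052); print("ring",b)
b2=onz(s,301/10+105-.45,(250+378)/2/10+215-.45,.052); print(b2)
e=onz(t,407/10+400-.45,311/10+170-.45,.0905); print("T elbow outer",e,"toe",e-.003*u)
print("ring T",onz(t,(243+437)/20+400-.45,(243+440)/20+170-.45,.056))
E
```

```text
S toe [ 0.5547 -0.3266  0.0635]
S elbow outer [ 0.5538 -0.3279  0.0905] toe [ 0.554  -0.3249  0.0905]
ring [ 0.552  -0.3264  0.052 ]
[ 0.5587 -0.3252  0.052 ]
T elbow outer [ 0.5557 -0.3289  0.0905] toe [ 0.5559 -0.3259  0.0905]
ring T [ 0.5544 -0.3255  0.056 ]
```

```bash
python3 -m inch '[0.005,0,0,0,0,0,0.005,0.004,0,0,0,0,0,0.005]'; python3 -m inch '[0.004,0,0,0,0,0,0.005,0.0025,0,0,0,0,0,0.005,0,0,0,0,0,0,0.005]'
python3 - <<'E'
from h import *
from plant import ctrl
o=ctrl.get_obs(); goto(o,(0.5712,-0.0805,0.235),176.4)
for n in("scene","top"):
    s=ctrl.snapshot(n); np.savez(n+"8.npz",**s)
crop(load("scene8"),105,215,175,270,10,"s8"); crop(load("top8"),400,170,470,230,10,"t8")
E
```

```text
clock: 9.75
tool_pos: [0.5719, -0.082, 0.2402]
orientation: [-58.3, 89.9, 28.3]
force: [-0.4, -0.2, -1.1]
opening: 0.0198
clock: 10.12
tool_pos: [0.5718, -0.0815, 0.2325]
orientation: [-30.8, 90.0, 55.8]
force: [0.0, -0.3, -1.0]
opening: 0.0195
tcp [ 0.5718 -0.0815  0.2325] yhead 176.6 tilt [ 0.0004  0.0007 -1.    ] F [ 0.0333 -0.2546 -1.0279] M [ 0.134  -0.1057  0.0232] open 0.0195 t 10.12
shift now axes [-0.0025  0.0007  0.0009]
rotvec [0.2049 0.0389 0.0231] shift after-turn axes [-0.0025  0.0007  0.0009]
```

View pics/s8.png

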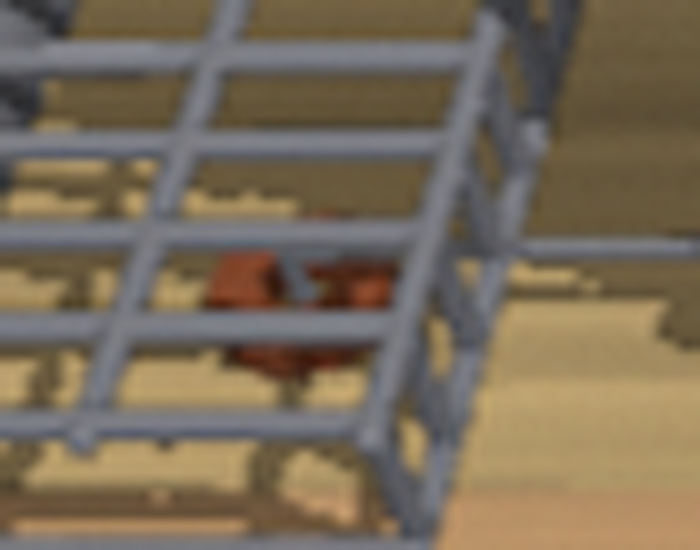

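View pics/t8.png

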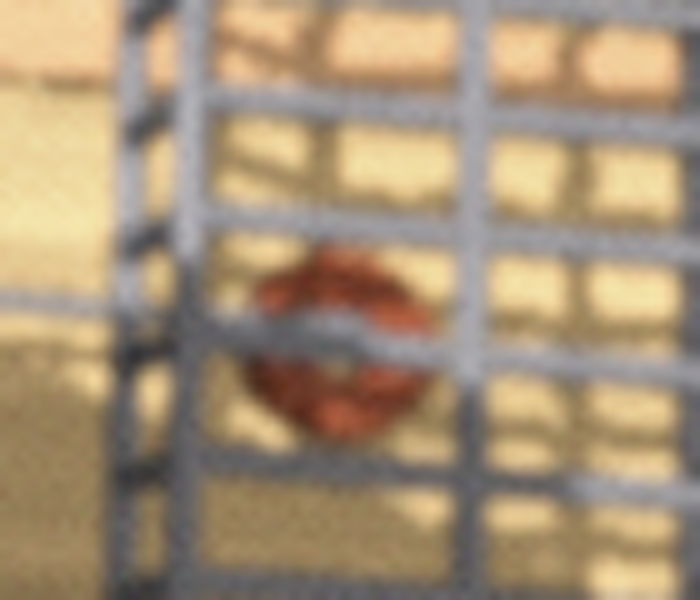

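```bash
python3 -m inch '[0,0,0.002,0,0,0,0.005,-0.0015,0,0.002,0,0,0,0.005,0,0,0.002,0,0,0,0.005,0,0,0.003,0,0,0,0.005,0,0,0.004,0,0,0,0.005,0,0,0.005,0,0,0,0.005,0,0,0.006,0,0,0,0.005,0,0,0.006,0,0,0,0.005,0,0,0.006,0,0,0,0.005,0,0,0.006,0,0,0,0.005]'
python3 - <<'E'
from h import *
from plant import ctrl
o=ctrl.get_obs(); goto(o,(0.5812,0.0735,0.235),176.4)
for n in("scene","top"):
    s=ctrl.snapshot(n); np.savez(n+"9.npz",**s)
crop(load("scene9"),105,205,205,270,7,"s9")
E
```

```text
clock: 11.48
tool_pos: [0.5746, -0.0367, 0.2348]
orientation: [-57.4, 89.9, 29.2]
force: [-0.0, -0.2, -1.8]
opening: 0.0196
tcp [ 0.5746 -0.0367  0.2348] yhead 176.6 tilt [ 0.0015  0.0008 -1.    ] F [-0.0399 -0.219  -1.7957] M [ 0.1394 -0.0582 -0.0106] open 0.0196 t 11.47
shift now axes [-0.0001 -0.      0.1104]
rotvec [0.1819 0.0531 0.0826] shift after-turn axes [-0.0002  0.0003  0.1104]
```

View pics/s9.png

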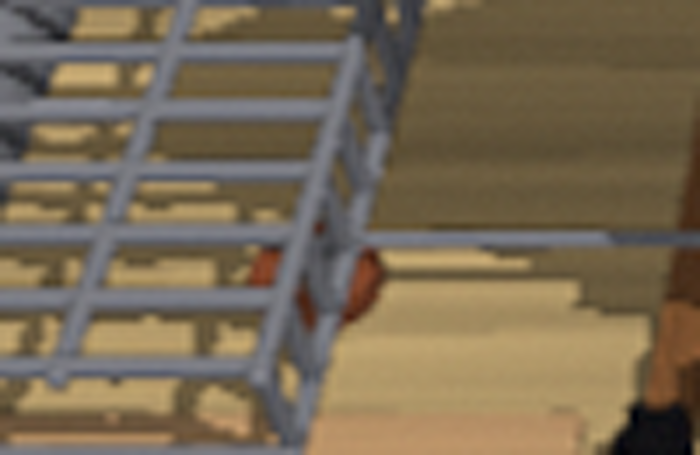

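```bash
python3 -m inch '[0,0,0.006,-0.1,0,0,0.005,0,0,0.007,0,0,0,0.005,0,0,0.007,0,0,0,0.005,0,0,0.007,0,0,0,0.005,0,0,0.007,0,0,0,0.005,0,0,0.007,0,0,0,0.005,0,0,0.007,0,0,0,0.005,0,0,0.007,0,0,0,0.005,0,0,0.006,0,0,0,0.005,0,0,0.004,0,0,0,0.005]'
python3 - <<'E'
from h import *
from plant import ctrl
o=ctrl.get_obs(); goto(o,(0.5812,0.0735,0.235),176.4)
for n in("scene","top"):
    s=ctrl.snapshot(n); np.savez(n+"10.npz",**s)
crop(load("scene10"),140,205,240,270,7,"s10")
crop(load("top10"),340,165,440,240,7,"t10")
E
```

```text
clock: 12.82
tool_pos: [0.5786, 0.0328, 0.2349]
orientation: [-59.0, 89.9, 27.7]
force: [-0.6, -0.2, -0.3]
opening: 0.0195
tcp [0.5786 0.0328 0.2349] yhead 176.7 tilt [ 0.0017  0.0009 -1.    ] F [-0.6173 -0.1517 -0.2584] M [ 0.0816 -0.0247  0.0117] open 0.0195 t 12.82
shift now axes [-0.     -0.0002  0.0408]
rotvec [0.3126 0.0558 0.0923] shift after-turn axes [-0.0001 -0.      0.0408]
```

View pics/s10.png

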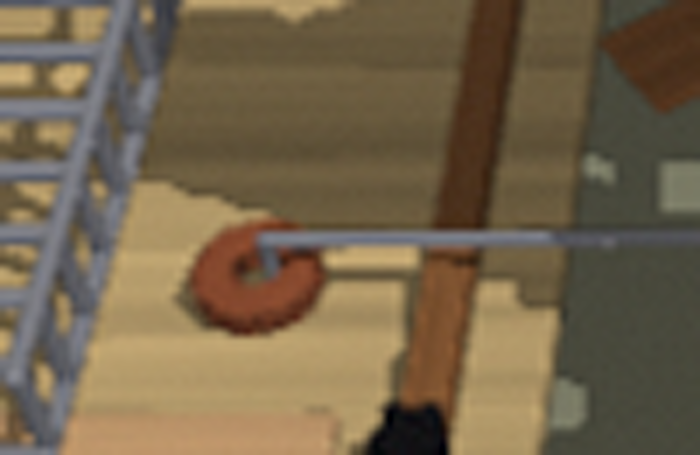

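View pics/t10.png

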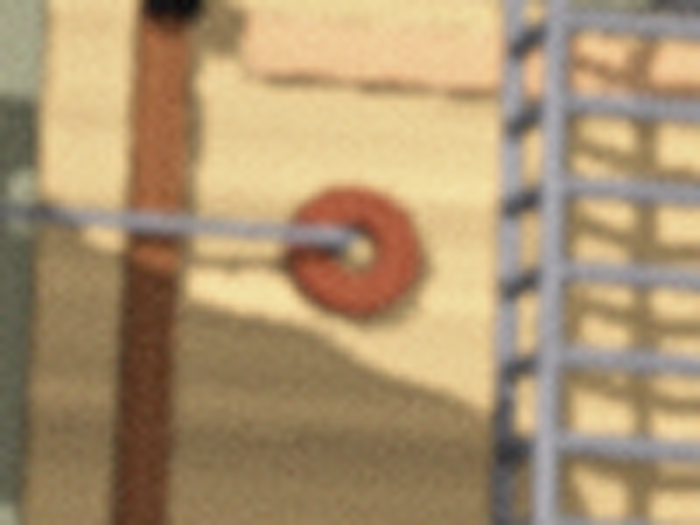

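```bash
python3 -m inch '[0,0,0.006,-0.2,0,0,0.005,0,0,0.006,0,0,0,0.005,0,0,0.006,0,0,0,0.005,0,0,0.005,0,0,0,0.005,0,0,0.003,0,0,0,0.005]'
python3 -m inch '[0,0,0.002,0,0,0,0.005,0,0,0.0015,0,0,0,0.005]'
python3 -m inch '[0,0,0.0015,0,0,0,0.005,0,0,0.001,0,0,0,0.005]'
```

```text
clock: 13.55
tool_pos: [0.5801, 0.0601, 0.235]
orientation: [-59.7, 89.9, 27.2]
force: [-0.5, 0.6, -0.6]
opening: 0.0199
clock: 13.8
tool_pos: [0.5803, 0.064, 0.2349]
orientation: [-60.1, 89.9, 26.9]
force: [-0.7, 0.2, -0.2]
opening: 0.0202
clock: 14.05
tool_pos: [0.5805, 0.0666, 0.235]
orientation: [-59.7, 89.9, 27.2]
force: [-0.7, 0.2, -0.7]
opening: 0.0197
```

```bash
python3 -m inch '[0,0,0.001,0,0,0,0.005,0,0,0.001,0,0,0,0.005]'
python3 -m inch '[0,0,0.001,0,0,0,0.005]'
python3 -m inch '[0,0,0.001,0,0,0,0.005]'
```

```text
clock: 14.3
tool_pos: [0.5806, 0.0685, 0.235]
orientation: [-59.0, 89.9, 27.9]
force: [-0.2, -0.6, -1.3]
opening: 0.0198
clock: 14.42
tool_pos: [0.5806, 0.0696, 0.2349]
orientation: [-58.2, 89.9, 28.7]
force: [-0.7, -0.9, -1.3]
opening: 0.0201
clock: 14.55
tool_pos: [0.5807, 0.0707, 0.235]
orientation: [-58.8, 89.9, 28.1]
force: [-0.3, 0.3, -1.5]
opening: 0.0195
```

```bash
python3 - <<'E'
from h import *
from plant import ctrl
for n in("scene","top"):
    s=ctrl.snapshot(n); np.savez(n+"11.npz",**s)
goto(ctrl.get_obs(),(0.5812,0.0735,0.235),176.4)
crop(load("scene11"),140,205,240,270,7,"s11")
crop(load("top11"),340,165,440,240,7,"t11")
E
```

```text
tcp [0.5807 0.0707 0.235 ] yhead 176.9 tilt [ 0.0016  0.0008 -1.    ] F [-0.2718 -0.7698 -2.315 ] M [ 0.22   -0.1243  0.0211] open 0.0198 t 14.65
shift now axes [-0.     -0.0004  0.0028]
rotvec [0.503  0.0521 0.0868] shift after-turn axes [-0.     -0.0003  0.0028]
```

View pics/s11.png

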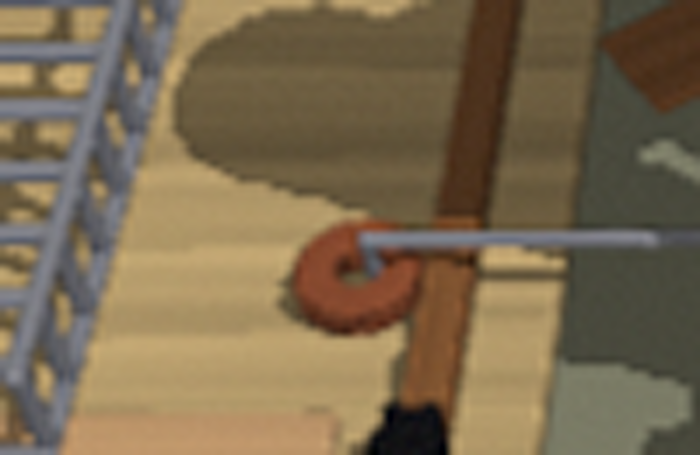

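View pics/t11.png

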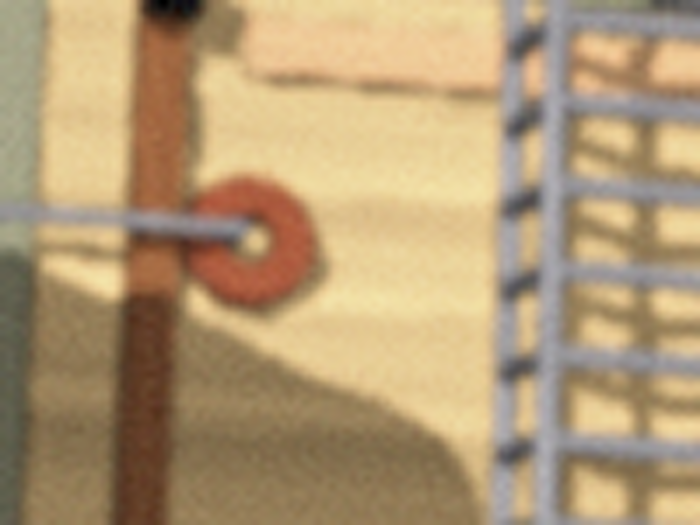

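```bash
for i in 1; do python3 -m inch '[0,0,0.001,0,0,0,0.005]'; done; python3 -m inch '[0,0,0.001,0,0,0,0.005]'
```

```text
clock: 14.78
tool_pos: [0.5807, 0.0717, 0.235]
orientation: [-59.1, 89.9, 27.8]
force: [-0.2, 0.1, -0.7]
opening: 0.0199
clock: 14.9
tool_pos: [0.5808, 0.0727, 0.235]
orientation: [-61.8, 89.9, 25.1]
force: [0.8, -1.6, -1.6]
opening: 0.0196
```

```bash
python3 -m inch '[0,0,0.0005,0,0,0,0.005]'; python3 -m inch '[0,0,0.0005,0,0,0,0.005]'
```

```text
clock: 15.02
tool_pos: [0.5808, 0.0731, 0.235]
orientation: [-74.9, 89.9, 12.0]
force: [1.0, -3.5, -2.8]
opening: 0.0194
clock: 15.15
tool_pos: [0.5808, 0.0733, 0.2349]
orientation: [-100.3, 89.9, -13.3]
force: [1.1, -4.5, -1.1]
opening: 0.0199
```

```bash
python3 -m inch '[0,0,0.0002,0,0,0,0.005]'; python3 -m inch '[0,0,0.0002,0,0,0,0.005]'; python3 -m inch '[0,0,0.0002,0,0,0,0.005]'
```

```text
clock: 15.28
tool_pos: [0.5809, 0.0734, 0.2349]
orientation: [-113.0, 89.9, -26.1]
force: [0.6, -4.0, -2.2]
opening: 0.0197
clock: 15.4
tool_pos: [0.5809, 0.0734, 0.2349]
orientation: [-125.2, 89.9, -38.3]
force: [2.1, -3.3, -1.1]
opening: 0.0196
clock: 15.52
tool_pos: [0.5809, 0.0735, 0.2349]
orientation: [-134.5, 89.9, -47.6]
force: [-0.3, -3.6, -2.0]
opening: 0.0199
```

```bash
python3 -m inch '[0,0,0.0002,0,0,0,0.005,0,0,0.0002,0,0,0,0.005,0,0,0.0002,0,0,0,0.005]'; python3 -m inch '[0,0,0.0002,0,0,0,0.005,0,0,0.0002,0,0,0,0.005]'
python3 - <<'E'
from h import *
from plant import ctrl
for n in("scene","top"):
    s=ctrl.snapshot(n); np.savez(n+"12.npz",**s)
goto(ctrl.get_obs(),(0.5812,0.0735,0.235),176.4)
crop(load("scene12"),140,205,240,270,7,"s12")
E
```

```text
clock: 15.9
tool_pos: [0.5808, 0.0737, 0.2347]
orientation: [-168.7, 89.9, -81.7]
force: [1.3, -4.9, -2.1]
opening: 0.0199
clock: 16.15
tool_pos: [0.5807, 0.0738, 0.2346]
orientation: [178.8, 89.9, -94.3]
force: [1.3, -5.8, -1.8]
opening: 0.02
tcp [0.5807 0.0738 0.2346] yhead 177.0 tilt [-0.0002 -0.0023 -1.    ] F [ 1.0278 -5.3438 -1.8175] M [-1.6051 -0.5396  0.3587] open 0.0201 t 16.25
shift now axes [-0.0004 -0.0005 -0.0003]
rotvec [ 0.5603 -0.1321 -0.0021] shift after-turn axes [-0.0004 -0.0005 -0.0003]
```

View pics/s12.png

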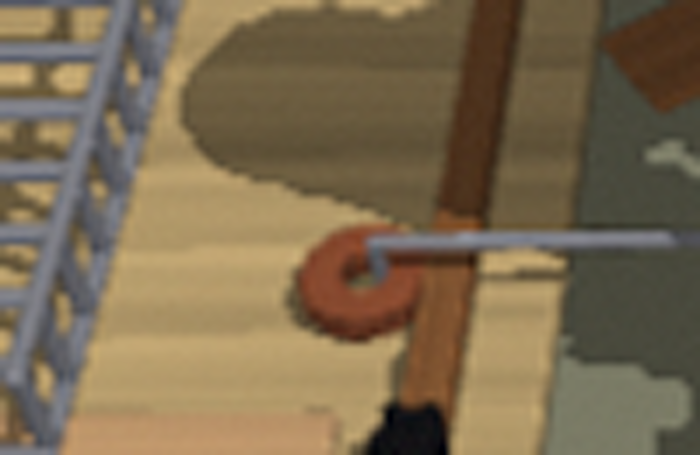

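```bash
python3 -m inch '[0,0,-0.002,0,0,0,0.005,0,0,-0.002,0,0,0,0.005,0,0,-0.002,0,0,0,0.005]'; python3 -m inch '[-0.005,0,0,0,0,0,0.005,-0.007,0,0,0,0,0,0.005,-0.01,0,0,0,0,0,0.005,-0.01,0,0,0,0,0,0.005]'
python3 - <<'E'
from h import *
from plant import ctrl
for n in("scene","top"):
    s=ctrl.snapshot(n); np.savez(n+"13.npz",**s)
goto(ctrl.get_obs(),(0.5812,0.0735,0.30),176.4)
crop(load("scene13"),140,195,240,270,7,"s13")
crop(load("top13"),340,165,440,240,7,"t13")
E
```

```text
clock: 16.62
tool_pos: [0.5805, 0.0687, 0.2348]
orientation: [-99.1, 89.9, -12.2]
force: [-0.3, 1.0, -2.3]
opening: 0.0199
clock: 17.12
tool_pos: [0.5804, 0.0688, 0.2688]
orientation: [-91.9, 90.0, -5.0]
force: [0.1, -0.0, -1.8]
opening: 0.0197
tcp [0.5809 0.0689 0.2696] yhead 176.9 tilt [ 0.0028  0.0007 -1.    ] F [ 0.391  -0.1115 -0.8707] M [ 0.1639 -0.0754 -0.0074] open 0.0198 t 17.23
shift now axes [-0.0304 -0.0002  0.0046]
rotvec [0.5193 0.0502 0.1587] shift after-turn axes [-0.0304 -0.      0.0046]
```

View pics/s13.png

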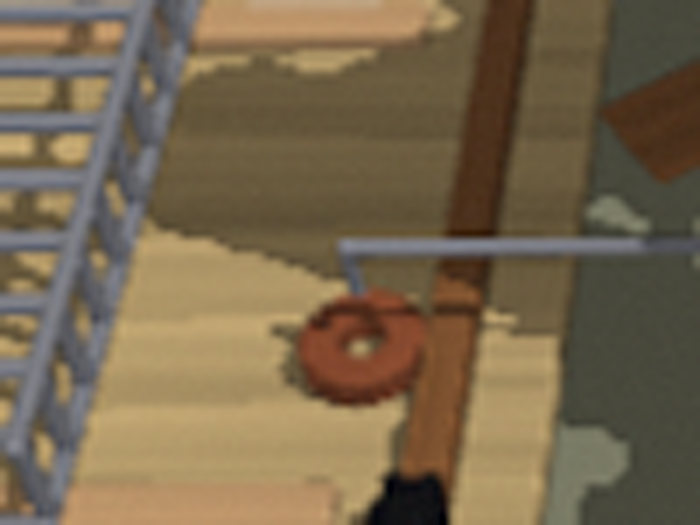

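View pics/t13.png

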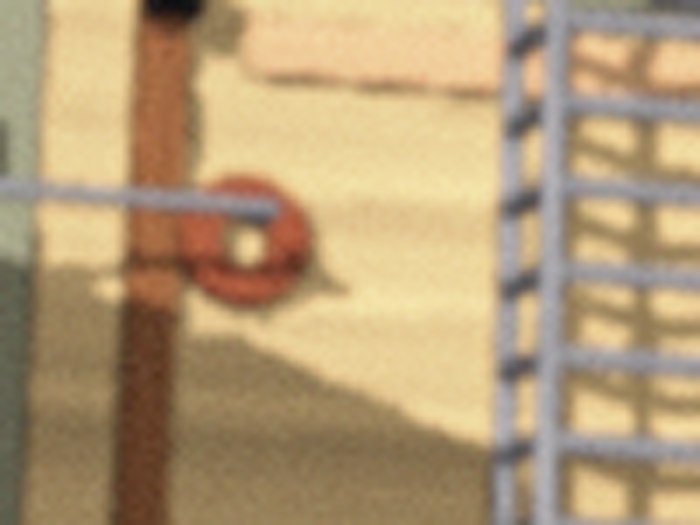

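```bash
python3 -m inch '[-0.03,0,0,0,0,0,0.005,-0.03,0,0.0,0,0,0,0.005,-0.025,0,0.0,0,0,0,0.005]'
python3 - <<'E'
from h import *
from plant import ctrl
goto(ctrl.get_obs(),(0.4334,0.3078,0.345),None)
E
```

```text
clock: 17.6
tool_pos: [0.5797, 0.0686, 0.3546]
orientation: [111.2, 89.9, -161.9]
force: [0.5, 1.3, -1.1]
opening: 0.0199
tcp [0.5797 0.0686 0.3546] yhead 176.9 tilt [-0.0019 -0.0006 -1.    ] F [ 0.5216  1.3193 -1.141 ] M [ 0.2062 -0.0997  0.0279] open 0.0199 t 17.60
shift now axes [0.0097 0.1591 0.2309]
```

```bash
python3 -m inch '[0,0.0199,0.0289,0,0,0,0.005,0,0.0199,0.0289,0,0,0,0.005,0,0.0199,0.0289,0,0,0,0.005,0,0.0199,0.0289,0,0,0,0.005,0,0.0199,0.0289,0,0,0,0.005,0,0.0199,0.0289,0,0,0,0.005,0,0.0199,0.0289,0,0,0,0.005,0,0.0199,0.0289,0,0,0,0.005,0,0,0,-9,0,0,0.005,0,0,0,-9,0,0,0.005,0,0,0,-9,0,0,0.005,0,0,0,-9,0,0,0.005,0,0,0,-9,0,0,0.005,0,0,0,-9,0,0,0.005,0,0,0,-9,0,0,0.005,0,0,0,0,0,0,0.005]'
python3 - <<'E'
from h import *
from plant import ctrl
goto(ctrl.get_obs(),(0.4334,0.3078,0.2712),-119.3)
E
```

```text
clock: 19.6
tool_pos: [0.4271, 0.3151, 0.3567]
orientation: [-78.3, 89.8, 73.4]
force: [0.2, 0.3, -2.1]
opening: 0.0197
tcp [0.4271 0.3151 0.3567] yhead -118.2 tilt [ 0.0009  0.003  -1.    ] F [ 0.2385  0.282  -2.0866] M [ 0.0526  0.1274 -0.0371] open 0.0197 t 19.60
shift now axes [ 0.0854  0.0037 -0.0091]
rotvec [1.0705 0.0383 0.1772] shift after-turn axes [ 0.0855  0.0033 -0.0091]
```

```bash
python3 -m inch '[0.03,0.0017,-0.0046,1,0,0.2,0.005,0.03,0.0017,-0.0045,0,0,0,0.005,0.02,0,0,0,0,0,0.005,0,0,0,0,0,0,0.005]'
python3 - <<'E'
from h import *
from plant import ctrl
o=ctrl.get_obs()
for n in("scene","top"):
    s=ctrl.snapshot(n); np.savez(n+"14.npz",**s)
    R=toolR(o); print(n,[proj(s,o["tool_pos"]+R@np.array(p)) for p in([.159,0,-.242],[.185,0,-.242])])
goto(ctrl.get_obs(),(0.4334,0.3078,0.2212),-119.3)
crop(load("scene14"),310,160,410,270,6,"s14"); crop(load("top14"),130,130,250,290,4,"t14")
E
```

```text
clock: 20.1
tool_pos: [0.4336, 0.3077, 0.2753]
orientation: [-59.4, 89.9, 90.4]
force: [-0.4, 0.1, -1.1]
opening: 0.0198
scene [(np.float64(336.94013995016326), np.float64(244.443965675273)), (np.float64(336.1694805596544), np.float64(251.2831756092108))]
top [(np.float64(226.80657129874905), np.float64(159.19024740314958)), (np.float64(227.89060489760334), np.float64(162.20417839721475))]
tcp [0.4341 0.3084 0.2771] yhead -120.1 tilt [ 0.0022  0.0037 -1.    ] F [-0.3943  0.7414 -1.0323] M [ 0.0797  0.0623 -0.058 ] open 0.0198 t 20.20
shift now axes [0.0559 0.0011 0.0003]
rotvec [-0.7802 -0.0038  0.2487] shift after-turn axes [0.0559 0.0008 0.0003]
```

View pics/s14.png

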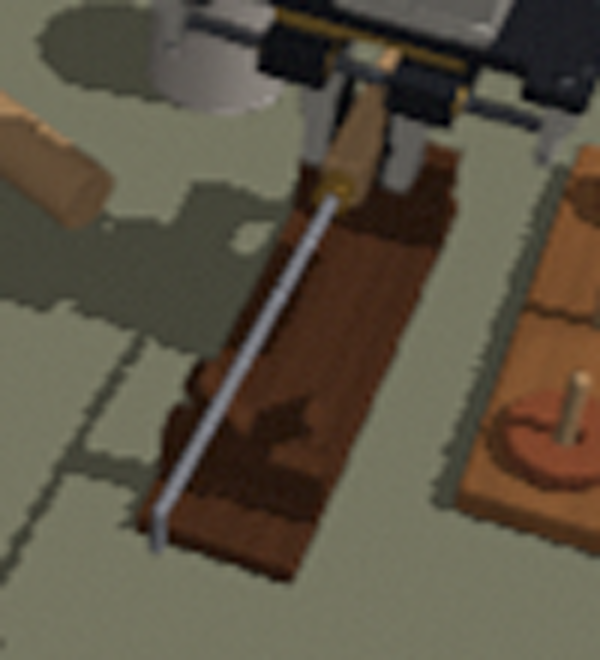

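View pics/t14.png

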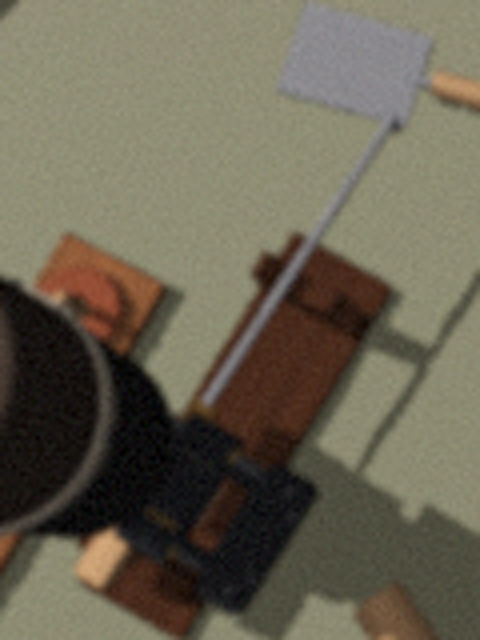

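```bash
python3 -m inch '[0.018,0.0008,0,-0.8,0,0.2,0.005,0.018,0,0,0,0,0,0.005,0.01,0,0,0,0,0,0.005,0,0,0,0,0,0,0.005]'
python3 - <<'E'
from h import *
from plant import ctrl
goto(ctrl.get_obs(),(0.4334,0.3078,0.2212),-119.3)
E
```

```text
clock: 20.7
tool_pos: [0.4356, 0.3099, 0.2357]
orientation: [-103.8, 89.4, 46.8]
force: [1.0, -0.2, -0.4]
opening: 0.0199
tcp [0.4356 0.3099 0.2357] yhead -119.4 tilt [ 0.0073  0.0078 -0.9999] F [ 0.9664 -0.1838 -0.3653] M [-0.0038  0.0973  0.0114] open 0.0199 t 20.70
shift now axes [0.0145 0.0031 0.0009]
rotvec [-0.0908 -0.1467  0.5955] shift after-turn axes [0.0145 0.0029 0.0009]
```

```bash
python3 -m inch '[0.004,0.003,0.0009,0,-0.15,0.6,0.005,0.003,0,0,0,0,0,0.005,0,0,0,0,0,0,0.005]'
python3 - <<'E'
from h import *
from plant import ctrl
goto(ctrl.get_obs(),(0.4334,0.3078,0.2212),-119.3)
E
```

```text
clock: 21.08
tool_pos: [0.4344, 0.3088, 0.2314]
orientation: [-105.9, 89.7, 44.7]
force: [-0.6, -1.0, 0.8]
opening: 0.0198
tcp [0.4344 0.3088 0.2314] yhead -119.4 tilt [ 0.0033  0.0033 -1.    ] F [-0.5607 -1.0414  0.7823] M [-0.4381 -0.2003 -0.1116] open 0.0198 t 21.07
shift now axes [0.0102 0.0014 0.0004]
rotvec [-0.0969 -0.0741  0.259 ] shift after-turn axes [0.0102 0.0013 0.0004]
```

```bash
python3 -m inch '[0.002,0.0014,0.0004,0,0,0.26,0.005,0.002,0,0,0,0,0,0.005]'
python3 - <<'E'
from h import *
from plant import ctrl
goto(ctrl.get_obs(),(0.4334,0.3078,0.2212),-119.3)
s=ctrl.snapshot("scene"); np.savez("scene15.npz",**s); crop(s,310,160,410,280,6,"s15")
E
```

```text
clock: 21.32
tool_pos: [0.4333, 0.3079, 0.2275]
orientation: [-155.9, 89.9, -5.3]
force: [-1.3, -0.1, 2.8]
opening: 0.0202
tcp [0.4333 0.3079 0.2275] yhead -119.4 tilt [ 0.0014 -0.0001 -1.    ] F [-1.2829 -0.0557  2.8457] M [-0.2341  0.4771 -0.1106] open 0.0202 t 21.32
shift now axes [ 0.0063  0.0001 -0.0002]
rotvec [-0.0948 -0.0758  0.0338] shift after-turn axes [ 0.0063  0.0001 -0.0002]
```

View pics/s15.png

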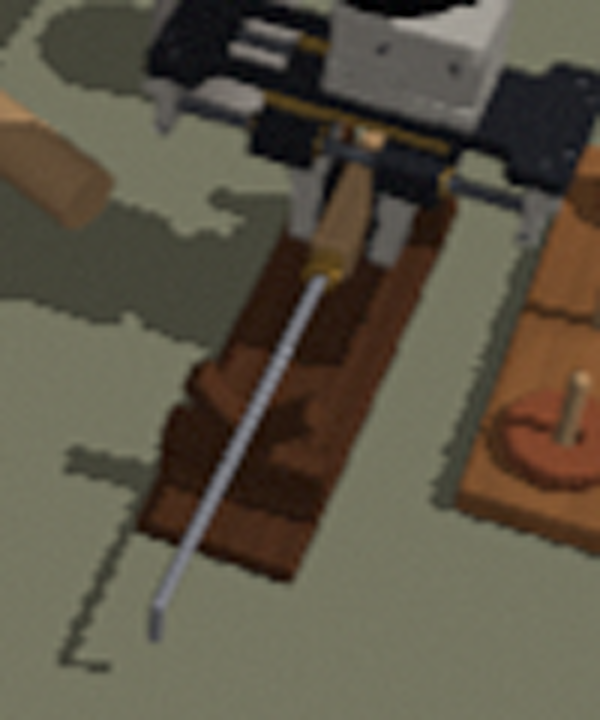

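```bash
python3 -m inch '[0.002,0,0,0,0,0,0.005,0,0,0,0,0,0,0.005]'
python3 - <<'E'
from h import *
from plant import ctrl
goto(ctrl.get_obs(),(0.4334,0.3078,0.2212),-119.3)
s=ctrl.snapshot("scene"); np.savez("scene16.npz",**s); crop(s,310,160,410,280,6,"s16")
s=ctrl.snapshot("top"); np.savez("top16.npz",**s); crop(s,130,130,250,290,4,"t16")
E
```

```text
clock: 21.62
tool_pos: [0.4332, 0.308, 0.225]
orientation: [-172.0, 89.9, -21.4]
force: [-1.8, -1.1, 1.9]
opening: 0.0201
tcp [0.4332 0.308  0.225 ] yhead -119.4 tilt [ 0.0011 -0.0004 -1.    ] F [-1.821  -1.1368  1.8983] M [-0.3644 -0.0181 -0.1409] open 0.0201 t 21.62
shift now axes [ 0.0038  0.0001 -0.0003]
rotvec [-0.091  -0.0669  0.0093] shift after-turn axes [ 0.0038  0.0001 -0.0003]
```

View pics/t16.png

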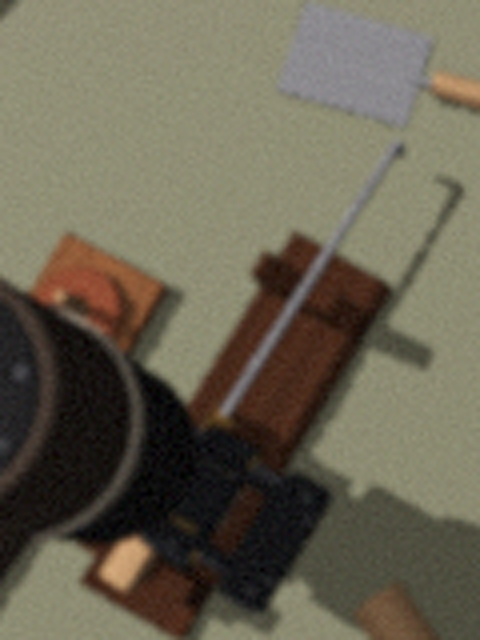

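```bash
python3 -m inch '[0.002,0,0,0,0,0,0.005,0,0,0,0,0,0,0.005]';  python3 -m inch '[0.0015,0,0,0,0,0,0.005,0,0,0,0,0,0,0.005]'
python3 - <<'E'
from h import *
from plant import ctrl
goto(ctrl.get_obs(),(0.4334,0.3078,0.2212),-119.3)
s=ctrl.snapshot("scene"); np.savez("scene17.npz",**s); crop(s,310,160,410,280,6,"s17")
E
```

```text
clock: 21.98
tool_pos: [0.4332, 0.3081, 0.223]
orientation: [-160.3, 89.9, -9.7]
force: [-1.7, -0.8, 2.2]
opening: 0.0198
clock: 22.22
tool_pos: [0.4332, 0.3081, 0.2214]
orientation: [-154.1, 89.9, -3.5]
force: [-1.5, -0.2, 1.5]
opening: 0.0197
tcp [0.4332 0.3081 0.2214] yhead -119.4 tilt [ 0.0011 -0.0001 -1.    ] F [-1.4754 -0.246   1.5063] M [-0.2179  0.2587 -0.1143] open 0.0197 t 22.23
shift now axes [ 0.0002  0.0001 -0.0003]
rotvec [-0.1026 -0.0589  0.0285] shift after-turn axes [ 0.0002  0.0001 -0.0003]
```

View pics/s17.png

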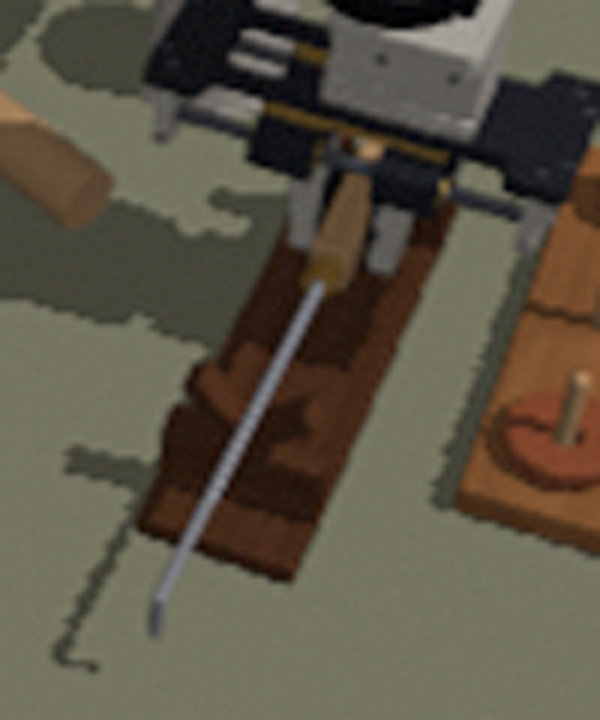

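```bash
python3 - <<'E'
from h import *
from plant import ctrl
s=ctrl.snapshot("top"); np.savez("top17.npz",**s)
a=load("scene0")["color"][190:275,320:380,::-1]; b=load("scene17")["color"][190:275,320:380,::-1]
f=lambda x:cv2.resize(x,None,fx=6,fy=6,interpolation=cv2.INTER_CUBIC)
cv2.imwrite("pics/cmpS.png",np.hstack([f(a),f(b)]))
a=load("top0")["color"][155:245,175:240,::-1]; b=load("top17")["color"][155:245,175:240,::-1]
cv2.imwrite("pics/cmpT.png",np.hstack([f(a),f(b)]))
E
```

```text
(no output)
```

View pics/cmpS.png

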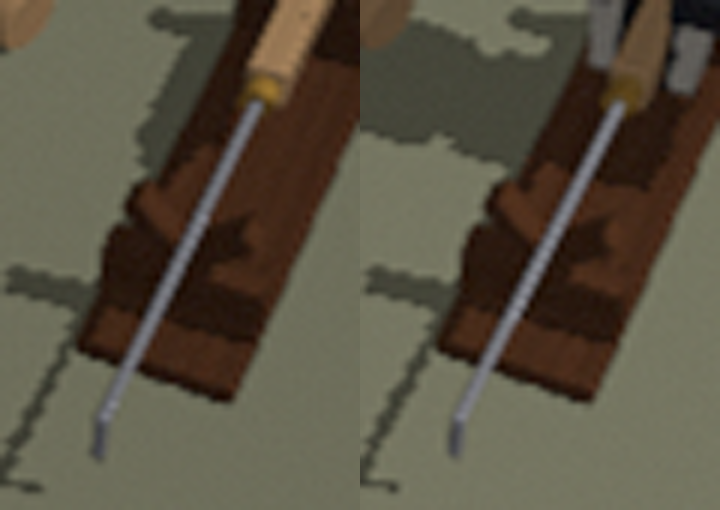

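View pics/cmpT.png

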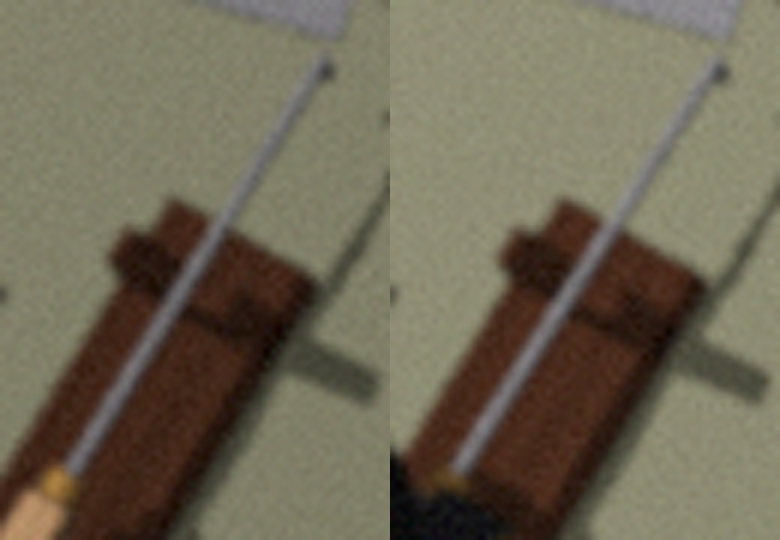

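```bash
python3 -m inch '[0,0,0,0,0,0,0.04,0,0,0,0,0,0,0.06,0,0,0,0,0,0,0.0876,0,0,0,0,0,0,0.0876,0,0,0,0,0,0,0.0876,0,0,0,0,0,0,0.0876,0,0,0,0,0,0,0.0876]'; python3 -m inch '[-0.01,0,0,0,0,0,0.0876,-0.03,0,0,0,0,0,0.0876,-0.03,0,0,0,0,0,0.0876,-0.02,0,0,0,0,0,0.0876]'
python3 - <<'E'
from h import *
from plant import ctrl
goto(ctrl.get_obs(),(0.566,-0.172,0.33),176.4)
for n in("scene","top"):
    s=ctrl.snapshot(n); np.savez(n+"18.npz",**s)
crop(load("scene18"),310,160,410,280,6,"s18"); crop(load("top18"),330,150,430,250,8,"t18"); crop(load("scene18"),150,200,250,275,8,"s18r")
E
```

```text
clock: 23.2
tool_pos: [0.4333, 0.3081, 0.2212]
orientation: [-148.8, 89.9, 1.8]
force: [0.3, -0.8, 0.1]
opening: 0.0838
clock: 23.7
tool_pos: [0.433, 0.3077, 0.3142]
orientation: [109.7, 89.8, -99.7]
force: [0.2, -0.4, 0.3]
opening: 0.0877
tcp [0.433  0.3077 0.3142] yhead -119.4 tilt [-0.0004 -0.0026 -1.    ] F [ 0.2479 -0.4324  0.2938] M [ 0.01   -0.0292 -0.0234] open 0.0877 t 23.70
shift now axes [-0.0146  0.3526 -0.3514]
rotvec [64.1984 -0.1257 -0.0988] shift after-turn axes [-0.0158 -0.1629 -0.4704]
```

View pics/s18.png

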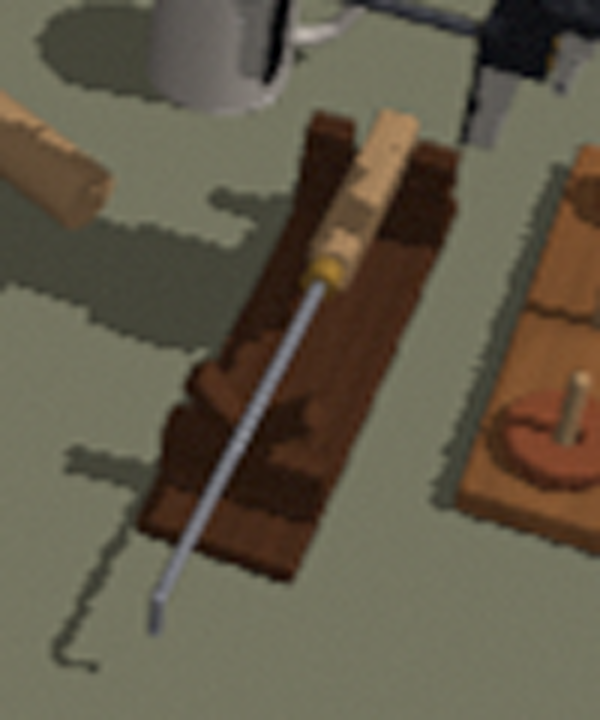

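View pics/t18.png

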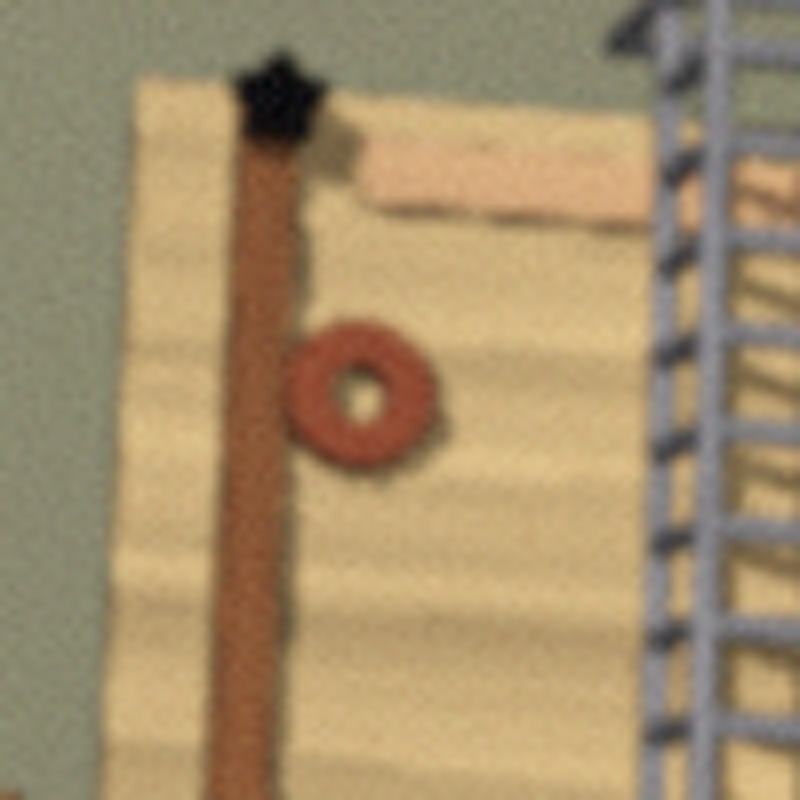

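View pics/s18r.png

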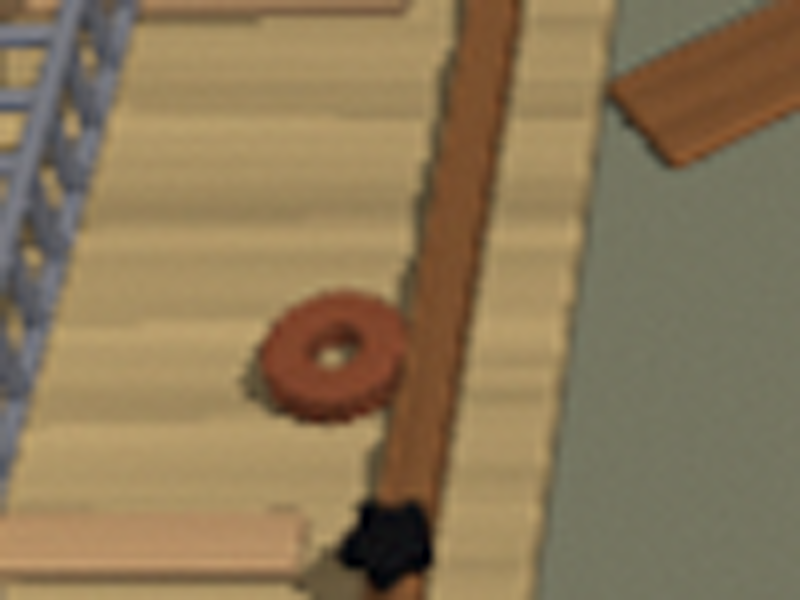

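```bash
python3 - <<'E'
from h import *
np.set_printoptions(precision=4,suppress=True)
t=load("top18");s=load("scene18")
m=lambda c:(c[...,0]-c[...,1]>0.45*c[...,0])&(c[...,0]>60)
c=t["color"][185:215,364:388].astype(int); k=m(c); vv,uu=np.nonzero(k); print("T",k.sum(),uu.min()+364,uu.max()+364,vv.min()+185,vv.max()+185)
for z in(.054,.059): print("T raw",onz(t,361/8+330-.44,396/8+150-.44,z),"corr",onz(t,361/8+330-.44-2.2,396/8+150-.44-1.6,z))
print("S bbox",onz(s,335/8+150-.44,355/8+200-.44,.052)); print("S top",onz(s,336/8+150-.44,347/8+200-.44,.059))
# T fence/bed angles
a=onz(t,300/8+330,150/8+150,.059);b=onz(t,275/8+330,780/8+150,.059);print("fence head",np.degrees(np.arctan2(*(a-b)[1::-1])))
E
```

```text
T 160 366 383 191 207
T raw [ 0.5643 -0.1787  0.054 ] corr [ 0.5683 -0.1733  0.054 ]
T raw [ 0.5633 -0.1775  0.059 ] corr [ 0.5673 -0.1721  0.059 ]
S bbox [ 0.5623 -0.1779  0.052 ]
S top [ 0.5649 -0.1762  0.059 ]
fence head -3.5313172299854405
```

```bash
python3 -m inch '[0,0,0,9,0,0,0.06,0,0,0,9,0,0,0.06,0,0,0,9,0,0,0.06,0,0,0,9,0,0,0.06,0,0,0,9,0,0,0.06,0,0,0,9,0,0,0.06,0,0,0,9,0,0,0.06,0,0,0,0,0,0,0.06]'
python3 - <<'E'
from h import *
from plant import ctrl
goto(ctrl.get_obs(),(0.567,-0.175,0.31),176.4)
t=load("top18"); np.set_printoptions(precision=4,suppress=True)
print("slat edge",onz(t,375.8-2.2,176.4-1.6,.053), "knob",onz(t,280/8+330-2.2,97/8+150-1.6,.07), dep(t,365,162),dep(t,364,163))
E
```

```text
clock: 24.8
tool_pos: [0.4322, 0.3068, 0.3147]
orientation: [177.5, 90.0, -96.9]
force: [0.2, -0.3, 0.4]
opening: 0.0598
tcp [0.4322 0.3068 0.3147] yhead 175.6 tilt [-0.0001 -0.0008 -1.    ] F [ 0.1717 -0.342   0.4482] M [ 0.0851 -0.0449  0.049 ] open 0.0598 t 24.80
shift now axes [ 0.0051 -0.1712 -0.4701]
rotvec [-0.7741 -0.0483 -0.0024] shift after-turn axes [ 0.0047 -0.1648 -0.4724]
slat edge [ 0.6269 -0.1779  0.053 ] knob [ 0.6587 -0.1476  0.07  ] [ 0.6537 -0.152   0.0746] [ 0.6505 -0.149   0.0765]
```

```bash
python3 -m inch '[0,0,0,-0.8,0,0,0.06,0,-0.0137,-0.0394,0,0,0,0.06,0,-0.0137,-0.0394,0,0,0,0.06,0,-0.0137,-0.0394,0,0,0,0.06,0,-0.0137,-0.0394,0,0,0,0.06,0,-0.0137,-0.0394,0,0,0,0.06,0,-0.0137,-0.0394,0,0,0,0.06,0,-0.0137,-0.0394,0,0,0,0.06,0,-0.0137,-0.0394,0,0,0,0.06,0,-0.0137,-0.0394,0,0,0,0.06,0,-0.0137,-0.0394,0,0,0,0.06,0,-0.0137,-0.0394,0,0,0,0.06,0,-0.0137,-0.0394,0,0,0,0.06,0,0,0,0,0,0,0.06]'
python3 - <<'E'
from h import *
from plant import ctrl
goto(ctrl.get_obs(),(0.567,-0.175,0.27),176.4)
E
```

```text
clock: 26.55
tool_pos: [0.5838, -0.1864, 0.3148]
orientation: [-111.0, 89.9, -21.4]
force: [-0.2, 0.1, -0.5]
opening: 0.06
tcp [ 0.5838 -0.1864  0.3148] yhead 179.6 tilt [ 0.0013 -0.0005 -1.    ] F [-0.2276  0.0961 -0.4709] M [ 0.1496 -0.0078  0.0115] open 0.0600 t 26.55
shift now axes [0.0448 0.0169 0.0113]
rotvec [ 3.1768 -0.0266  0.0754] shift after-turn axes [0.0448 0.0174 0.0103]
```

```bash
python3 -m inch '[0.015,0.0087,0.0053,3.2,0,0,0.06,0.02,0.0087,0.0053,0,0,0,0.06,0.01,0,0,0,0,0,0.06,0,0,0,0,0,0,0.06]'
python3 - <<'E'
from h import *
from plant import ctrl
o=ctrl.get_obs(); goto(o,(0.567,-0.175,0.227),176.4)
R=toolR(o)
for n in("scene","top"):
    s=ctrl.snapshot(n); np.savez(n+"19.npz",**s)
    print(n,[proj(s,o["tool_pos"]+R@np.array(p)) for p in([.178,.030,0],[.178,-.030,0],[.178,0,0])])
goto(ctrl.get_obs(),(0.567,-0.175,0.227),176.4)
crop(load("scene19"),140,180,260,280,6,"s19"); crop(load("top19"),330,150,430,250,7,"t19")
E
```

```text
clock: 27.05
tool_pos: [0.5664, -0.1745, 0.2687]
orientation: [-105.1, 89.9, -18.4]
force: [-0.3, 0.3, -0.2]
opening: 0.0602
tcp [ 0.5664 -0.1745  0.2687] yhead 176.8 tilt [ 0.0014 -0.0005 -1.    ] F [-0.2639  0.282  -0.2005] M [ 0.071  -0.1047 -0.0225] open 0.0602 t 27.05
shift now axes [ 0.0417 -0.0006 -0.0004]
rotvec [ 0.3633 -0.0218  0.0816] shift after-turn axes [ 0.0417 -0.0007 -0.0004]
scene [(np.float64(191.7942556127649), np.float64(226.57764654466638)), (np.float64(188.32005005321565), np.float64(244.5353916677171)), (np.float64(190.09010766289543), np.float64(235.38617960673892))]
top [(np.float64(376.18071142212153), np.float64(207.40430872589903)), (np.float64(376.9247153490544), np.float64(183.0939270046538)), (np.float64(376.5545630107101), np.float64(195.18868123163375))]
tcp [ 0.5668 -0.1746  0.2695] yhead 176.7 tilt [ 0.0029 -0.0005 -1.    ] F [0.0555 0.4213 0.2766] M [ 0.0824 -0.0687 -0.019 ] open 0.0601 t 27.15
shift now axes [ 0.0425 -0.0001 -0.0003]
rotvec [ 0.3254 -0.0204  0.1651] shift after-turn axes [ 0.0425 -0.0003 -0.0003]
```

View pics/s19.png

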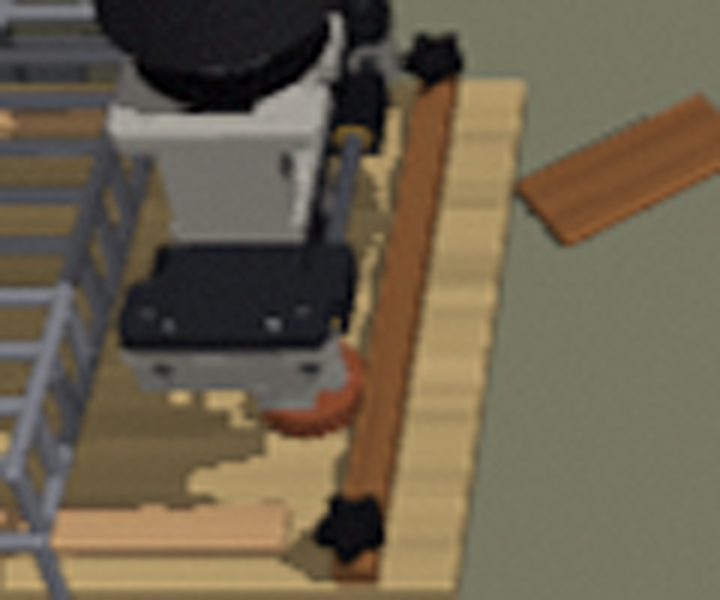

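View pics/t19.png

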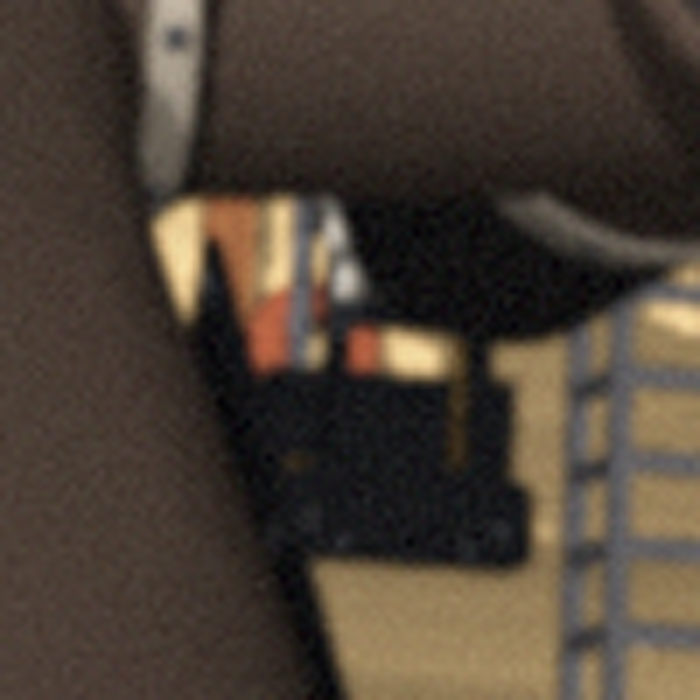

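```bash
python3 -m inch '[0.01,0,0,0.3,0,0.2,0.06,0.01,0,0,0,0,0,0.06,0.005,0,0,0,0,0,0.06]'
python3 - <<'E'
from h import *
from plant import ctrl
o=ctrl.get_obs(); goto(o,(0.567,-0.175,0.227),176.4)
E
```

```text
clock: 27.52
tool_pos: [0.5677, -0.1747, 0.2443]
orientation: [-99.1, 89.9, -12.6]
force: [0.3, 0.6, -0.3]
opening: 0.0598
tcp [ 0.5677 -0.1747  0.2443] yhead 176.4 tilt [ 0.0018 -0.0004 -1.    ] F [ 0.2834  0.6427 -0.344 ] M [ 0.0574 -0.0249 -0.0428] open 0.0598 t 27.52
shift now axes [ 0.0173  0.0007 -0.0003]
rotvec [ 0.0427 -0.0166  0.1043] shift after-turn axes [ 0.0173  0.0006 -0.0003]
```

```bash
python3 -m inch '[0.004,0.0006,0,0,0,0.1,0.06]'
python3 - <<'E'
from h import *
from plant import ctrl
o=ctrl.get_obs(); goto(o,(0.567,-0.175,0.227),176.4)
s=ctrl.snapshot("scene"); np.savez("scene20.npz",**s); crop(s,160,210,220,270,10,"s20")
R=toolR(o); print([proj(s,o["tool_pos"]+R@np.array(p)) for p in([.178,-.040,.0095],[.178,-.040,-.0095])])
E
```

```text
clock: 27.65
tool_pos: [0.567, -0.1747, 0.2398]
orientation: [130.9, 90.0, -142.6]
force: [1.3, 0.2, -0.5]
opening: 0.0599
tcp [ 0.567  -0.1747  0.2398] yhead 176.4 tilt [-0.0004 -0.0003 -1.    ] F [ 1.2758  0.2002 -0.4988] M [ 0.0487 -0.0546  0.0201] open 0.0599 t 27.65
shift now axes [ 0.0128  0.     -0.0003]
rotvec [ 0.0428 -0.0201 -0.0231] shift after-turn axes [ 0.0128  0.     -0.0003]
[(np.float64(193.25064093575816), np.float64(255.07834486535845)), (np.float64(185.72272514888598), np.float64(255.11998634095977))]
```

View pics/s20.png

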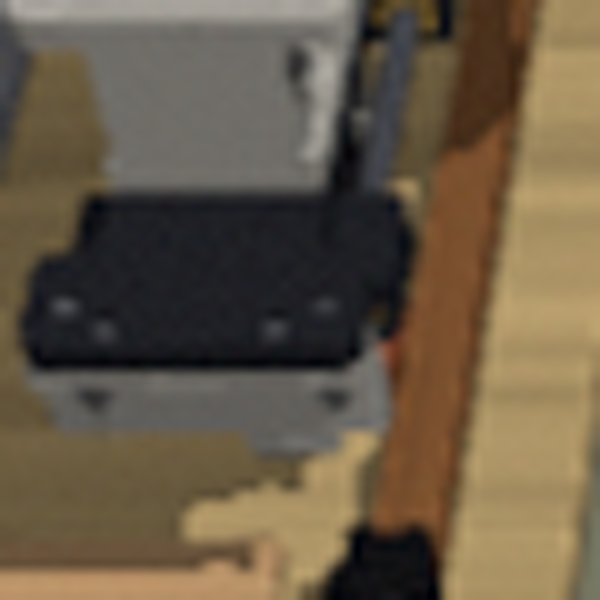

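```bash
python3 -m inch '[0.006,0,-0.0005,0,0,0,0.06,0.005,0,0,0,0,0,0.06,0.001,0,0,0,0,0,0.06]'
python3 - <<'E'
from h import *
from plant import ctrl
o=ctrl.get_obs(); goto(o,(0.567,-0.175,0.227),176.4)
E
```

```text
clock: 28.08
tool_pos: [0.5667, -0.1753, 0.2264]
orientation: [101.9, 89.9, -171.7]
force: [-0.2, -0.5, -0.4]
opening: 0.0601
tcp [ 0.5667 -0.1753  0.2264] yhead 176.4 tilt [-0.0014 -0.0002 -1.    ] F [-0.2262 -0.5188 -0.3612] M [ 0.0975 -0.089  -0.0216] open 0.0601 t 28.07
shift now axes [-0.0006 -0.0003  0.0003]
rotvec [ 0.032  -0.0165 -0.0783] shift after-turn axes [-0.0006 -0.0003  0.0003]
```

```bash
python3 -m inch '[0,0,0,0,0,0,0.052,0,0,0,0,0,0,0.046,0,0,0,0,0,0,0.03,0,0,0,0,0,0,0.03,0,0,0,0,0,0,0.03]'
python3 -m inch '[-0.004,0,0,0,0,0,0.03,-0.008,0,0,0,0,0,0.03,-0.02,0,0,0,0,0,0.03,-0.03,0,0,0,0,0,0.03,-0.03,0,0,0,0,0,0.03]'
python3 - <<'E'
from h import *
from plant import ctrl
o=ctrl.get_obs(); goto(o,(0.465,0.427,0.31),-118)
s=ctrl.snapshot("scene"); np.savez("scene21.npz",**s); crop(s,130,130,270,270,5,"s21")
E
```

```text
clock: 28.7
tool_pos: [0.5668, -0.1753, 0.2269]
orientation: [114.7, 90.0, -158.9]
force: [-0.5, -0.8, -0.4]
opening: 0.0454
clock: 29.32
tool_pos: [0.5663, -0.1753, 0.3209]
orientation: [95.4, 89.7, -178.2]
force: [-0.4, 0.2, -0.1]
opening: 0.0453
tcp [ 0.5663 -0.1753  0.3209] yhead 176.4 tilt [-0.0049 -0.0002 -1.    ] F [-0.3814  0.2471 -0.1499] M [ 0.1347 -0.1225 -0.0326] open 0.0453 t 29.32
shift now axes [0.0113 0.1385 0.5948]
rotvec [-65.5737   0.1363  -0.2629] shift after-turn axes [ 0.0109 -0.4842  0.3721]
```

View pics/s21.png

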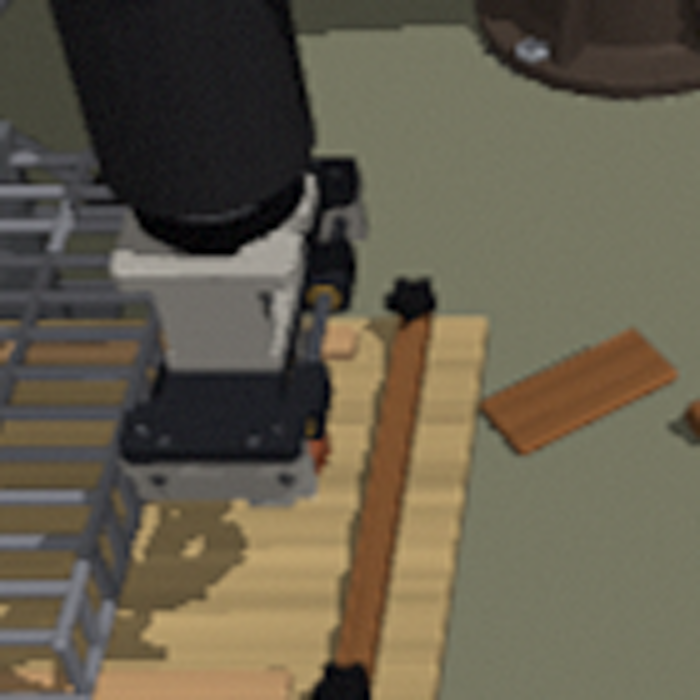

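```bash
python3 - <<'E'
from h import *
t=load("top0");s=load("scene0")
crop(t,105,190,175,270,9,"t0p"); crop(s,380,170,440,250,9,"s0p")
E
```

```text
(no output)
```

View pics/t0p.png

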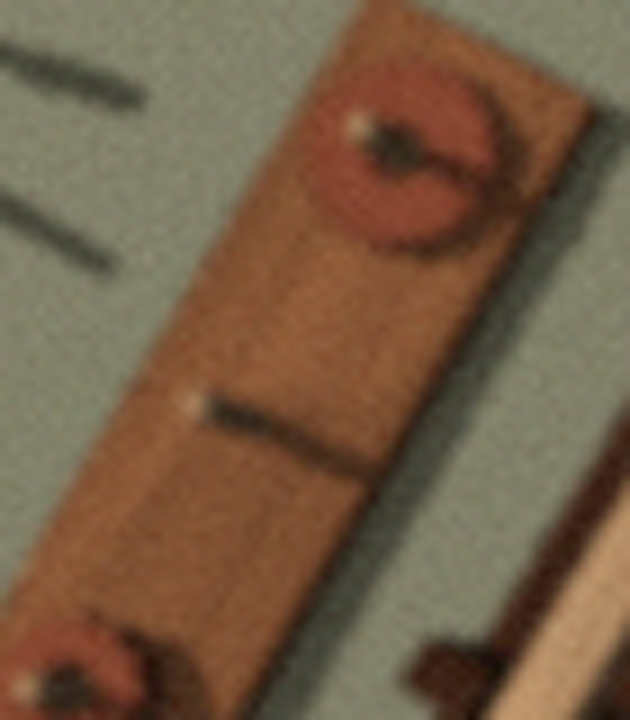

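View pics/s0p.png

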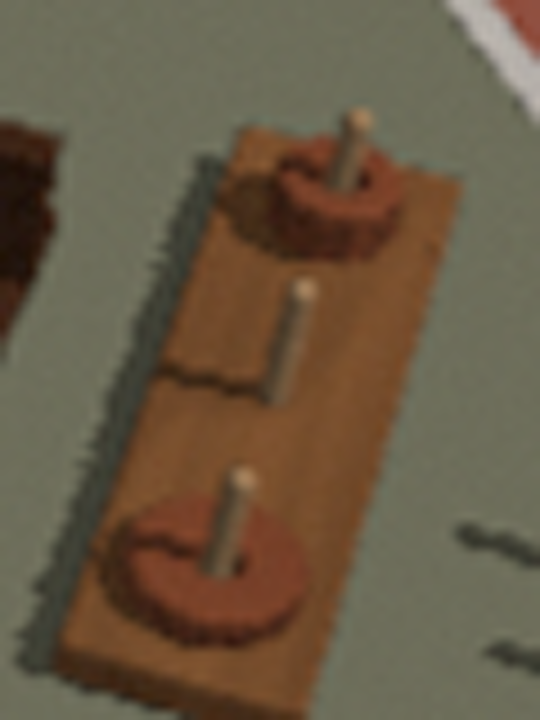

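```bash
python3 - <<'E'
from h import *
np.set_printoptions(precision=4,suppress=True)
t=load("top0");s=load("scene0")
S=lambda u,v,z: onz(s,u/9+380-.44,v/9+170-.44,z)
T=lambda u,v,z,b=(2.2,1.4): onz(t,u/9+105-.44-b[0],v/9+190-.44-b[1],z)
print("S top",S(304,288,.067),"foot",S(277,400,.018)-[.003,0,0])
print("T top",T(192,402,.067),"raw",T(192,402,.067,(0,0)))
p,q=S(358,118,.067),S(241,477,.067); print("S posts",p,q,(p+q)/2,np.linalg.norm(p-q),np.degrees(np.arctan2(*(q-p)[1::-1])))
p,q=T(18,685,.067),T(355,122,.067); print("T posts",p,q,(p+q)/2,np.linalg.norm(p-q),np.degrees(np.arctan2(*(q-p)[1::-1])))
E
```

```text
S top [0.465  0.4284 0.067 ] foot [0.463  0.4292 0.018 ]
T top [0.4693 0.433  0.067 ] raw [0.466  0.4275 0.067 ]
S posts [0.39   0.4661 0.067 ] [0.5411 0.3891 0.067 ] [0.4656 0.4276 0.067 ] 0.16962467003596246 -26.984444193484542
T posts [0.3937 0.473  0.067 ] [0.546  0.3948 0.067 ] [0.4699 0.4339 0.067 ] 0.1711996086545648 -27.17010025640011
```

```bash
python3 -m inch '[0,0.0092,0.0397,0,0,0,0.03,0,0.0092,0.0397,0,0,0,0.03,0,0.0092,0.0397,0,0,0,0.03,0,0.0092,0.0397,0,0,0,0.03,0,0.0092,0.0397,0,0,0,0.03,0,0.0092,0.0397,0,0,0,0.03,0,0.0092,0.0397,0,0,0,0.03,0,0.0092,0.0397,0,0,0,0.03,0,0.0092,0.0397,0,0,0,0.03,0,0.0092,0.0397,0,0,0,0.03,0,0.0092,0.0397,0,0,0,0.03,0,0.0092,0.0397,0,0,0,0.03,0,0.0092,0.0397,0,0,0,0.03]'
python3 - <<'E'
from h import *
from plant import ctrl
o=ctrl.get_obs(); goto(o,(0.465,0.428,0.31),-117.1)
E
```

```text
clock: 31.0
tool_pos: [0.4777, 0.3611, 0.3357]
orientation: [-68.9, 89.1, 17.4]
force: [0.7, 0.0, -0.6]
opening: 0.0451
tcp [0.4777 0.3611 0.3357] yhead 176.3 tilt [ 0.0156  0.0049 -0.9999] F [ 0.7452  0.034  -0.5619] M [ 0.1024 -0.077   0.0072] open 0.0451 t 31.00
shift now axes [0.0258 0.0174 0.0658]
rotvec [-66.6159  -0.2094   0.9662] shift after-turn axes [ 0.0257 -0.0537  0.0418]
```

```bash
python3 -m inch '[0.01,0.0087,0.033,0,-0.2,1,0.03,0.01,0.0087,0.033,0,0,0,0.03,0,0,0,-9.5,0,0,0.03,0,0,0,-9.5,0,0,0.03,0,0,0,-9.5,0,0,0.03,0,0,0,-9.5,0,0,0.03,0,0,0,-9.5,0,0,0.03,0,0,0,-9.5,0,0,0.03,0,0,0,-9.5,0,0,0.03,0,0,0,0,0,0,0.03]'
python3 - <<'E'
from h import *
from plant import ctrl
o=ctrl.get_obs(); goto(o,(0.465,0.428,0.275),-117.1)
E
```

```text
clock: 32.25
tool_pos: [0.4627, 0.4344, 0.32]
orientation: [-68.2, 89.2, 86.9]
force: [-0.5, 0.3, -0.4]
opening: 0.0447
tcp [0.4627 0.4344 0.32  ] yhead -114.9 tilt [ 0.0008  0.0141 -0.9999] F [-0.5227  0.2755 -0.4013] M [-0.0653 -0.0335  0.0389] open 0.0447 t 32.25
shift now axes [ 0.045   0.0054 -0.0051]
rotvec [2.2176 0.3155 0.7454] shift after-turn axes [ 0.045   0.0046 -0.005 ]
```

```bash
python3 -m inch '[0.02,0.0046,-0.005,2.2,0.3,0.75,0.03,0.018,0,0,0,0,0,0.03,0,0,0,0,0,0,0.03,0,0,0,0,0,0,0.03]'
python3 - <<'E'
from h import *
from plant import ctrl
o=ctrl.get_obs(); goto(o,(0.465,0.428,0.275),-117.1)
R=toolR(o)
for n in("scene","top"):
    s=ctrl.snapshot(n); np.savez(n+"22.npz",**s)
    print(n,proj(s,o["tool_pos"]+R@np.array([.175,0,0])), proj(s,o["tool_pos"]+R@np.array([.182,0,0])),"post",proj(s,(.465,.428,.067)))
goto(ctrl.get_obs(),(0.465,0.428,0.275),-117.1)
crop(load("scene22"),360,130,440,230,7,"s22"); crop(load("top22"),90,180,200,280,6,"t22")
E
```

```text
clock: 32.75
tool_pos: [0.4653, 0.4271, 0.2794]
orientation: [92.3, 89.8, -115.7]
force: [-0.2, -1.0, -0.4]
opening: 0.045
tcp [0.4653 0.4271 0.2794] yhead -118.0 tilt [-0.0012 -0.0024 -1.    ] F [-0.2054 -0.9676 -0.425 ] M [0.0342 0.0182 0.0454] open 0.0450 t 32.75
shift now axes [ 0.0044 -0.0006  0.0007]
rotvec [-0.914  -0.0049 -0.1522] shift after-turn axes [ 0.0044 -0.0006  0.0007]
scene (np.float64(415.48518438039434), np.float64(191.8295196051037)) (np.float64(414.9609877190545), np.float64(193.69533276257675)) post (np.float64(413.21419451714974), np.float64(201.57762874449665))
top (np.float64(120.80617169505652), np.float64(232.83133525918012)) (np.float64(121.85160066961336), np.float64(233.17268699514975)) post (np.float64(125.65592189834175), np.float64(234.63569177373887))
tcp [0.4653 0.4272 0.2797] yhead -118.0 tilt [-0.0011 -0.0019 -1.    ] F [-0.4909 -0.4847 -0.3465] M [ 0.0238  0.0505 -0.0025] open 0.0448 t 32.85
shift now axes [ 0.0047 -0.0006  0.0006]
rotvec [-0.8716  0.0041 -0.1235] shift after-turn axes [ 0.0047 -0.0006  0.0006]
```

View pics/s22.png

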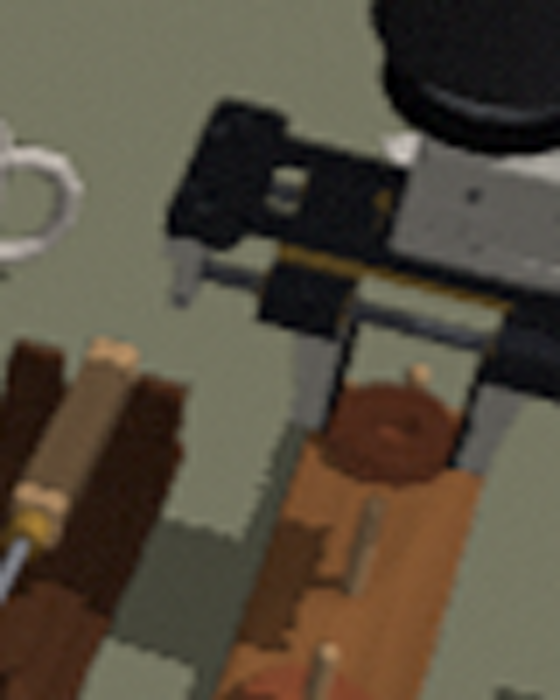

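View pics/t22.png

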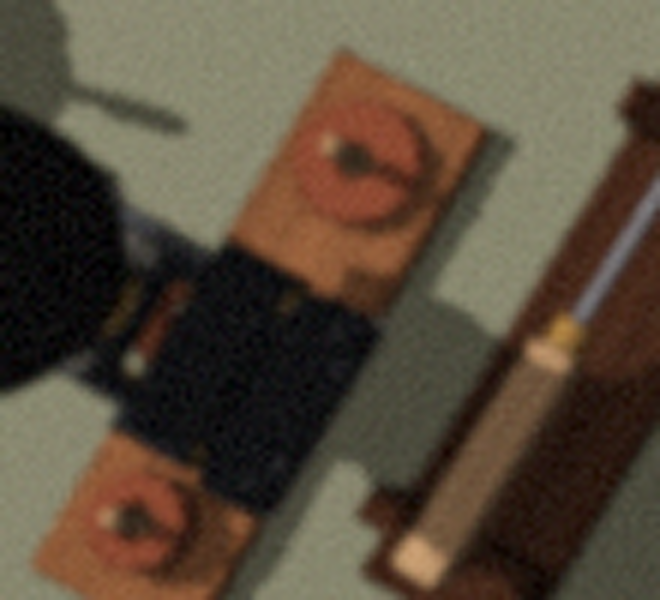

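```bash
python3 - <<'E'
from h import *
np.set_printoptions(precision=4,suppress=True)
s=load("scene22")
print("ring",onz(s,392.5/7+360-.43,432.5/7+130-.43,.2795-.175))
print("post",onz(s,374/7+360-.43,499/7+130-.43,.067),onz(s,352/7+360-.43,585/7+130-.43,.018)-[.002,0,0])
E
```

```text
ring [0.4634 0.4276 0.1045]
post [0.4622 0.4282 0.067 ] [0.4605 0.4288 0.018 ]
```

```bash
python3 -m inch '[0.01,0,0,-0.9,0,0,0.03,0.008,0,0,0,0,0,0.03,0,0,0,0,0,0,0.03]'
python3 - <<'E'
from h import *
from plant import ctrl
o=ctrl.get_obs(); goto(o,(0.464,0.428,0.255),-117.1)
E
```

```text
clock: 33.22
tool_pos: [0.4653, 0.4273, 0.2611]
orientation: [87.2, 89.9, -119.9]
force: [0.3, -1.0, -0.7]
opening: 0.0452
tcp [0.4653 0.4273 0.2611] yhead -117.0 tilt [-0.0005 -0.0009 -1.    ] F [ 0.3338 -0.972  -0.6866] M [-0.025   0.0178 -0.0511] open 0.0452 t 33.23
shift now axes [ 0.0061 -0.0001  0.0015]
rotvec [ 0.0542  0.0028 -0.0567] shift after-turn axes [ 0.0061 -0.0001  0.0015]
```

```bash
python3 -m inch '[0.004,0,0.0015,0,0,0,0.03,0.002,0,0,0,0,0,0.03,0,0,0,0,0,0,0.03]'
python3 - <<'E'
from h import *
from plant import ctrl
o=ctrl.get_obs(); goto(o,(0.464,0.428,0.255),-117.1)
s=ctrl.snapshot("scene"); np.savez("scene23.npz",**s); crop(s,375,160,435,230,9,"s23")
goto(ctrl.get_obs(),(0.464,0.428,0.255),-117.1)
E
```

```text
clock: 33.6
tool_pos: [0.4639, 0.4282, 0.2548]
orientation: [95.2, 90.0, -111.9]
force: [0.6, 0.3, 0.4]
opening: 0.0451
tcp [0.4639 0.4282 0.2548] yhead -117.0 tilt [-0.0003 -0.0008 -1.    ] F [0.5621 0.2993 0.3894] M [-0.0001 -0.0047  0.006 ] open 0.0451 t 33.60
shift now axes [-0.0002  0.0001 -0.0002]
rotvec [ 0.0598 -0.0044 -0.0482] shift after-turn axes [-0.0002  0.0001 -0.0002]
tcp [0.4639 0.4282 0.2549] yhead -117.0 tilt [-0.0002 -0.0006 -1.    ] F [-0.0764  0.3428 -0.236 ] M [ 0.0084 -0.0001  0.023 ] open 0.0450 t 33.65
shift now axes [-0.0001  0.0001 -0.0002]
rotvec [ 0.0579 -0.0056 -0.0357] shift after-turn axes [-0.0001  0.0001 -0.0002]
```

View pics/s23.png

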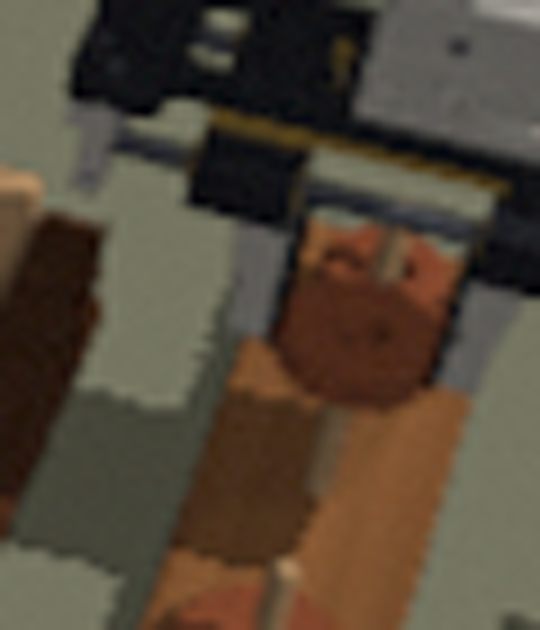

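```bash
python3 -m inch '[0.004,0,0,0,0,0,0.03,0.003,0,0,0,0,0,0.03]'; python3 -m inch '[0.003,0,0,0,0,0,0.03]'; python3 -m inch '[0.003,0,0,0,0,0,0.03]'
python3 - <<'E'
from h import *
from plant import ctrl
o=ctrl.get_obs(); goto(o,(0.464,0.428,0.2255),-117.1)
s=ctrl.snapshot("scene"); np.savez("scene24.npz",**s); crop(s,375,160,435,230,9,"s24")
E
```

```text
clock: 33.9
tool_pos: [0.464, 0.4283, 0.248]
orientation: [-128.4, 90.0, 24.6]
force: [-0.2, -0.1, -0.7]
opening: 0.0446
clock: 34.02
tool_pos: [0.464, 0.4283, 0.2447]
orientation: [-126.5, 90.0, 26.5]
force: [0.2, -0.0, 0.8]
opening: 0.0448
clock: 34.15
tool_pos: [0.464, 0.4283, 0.2415]
orientation: [-140.8, 90.0, 12.1]
force: [-0.8, -0.7, -0.7]
opening: 0.0448
tcp [0.464  0.4283 0.2415] yhead -117.0 tilt [ 0.0002  0.     -1.    ] F [-0.7649 -0.6739 -0.7126] M [-0.0139 -0.0072  0.0009] open 0.0448 t 34.15
shift now axes [ 0.016   0.0003 -0.0001]
rotvec [ 0.0576 -0.0103  0.0084] shift after-turn axes [ 0.016   0.0002 -0.0001]
```

View pics/s24.png

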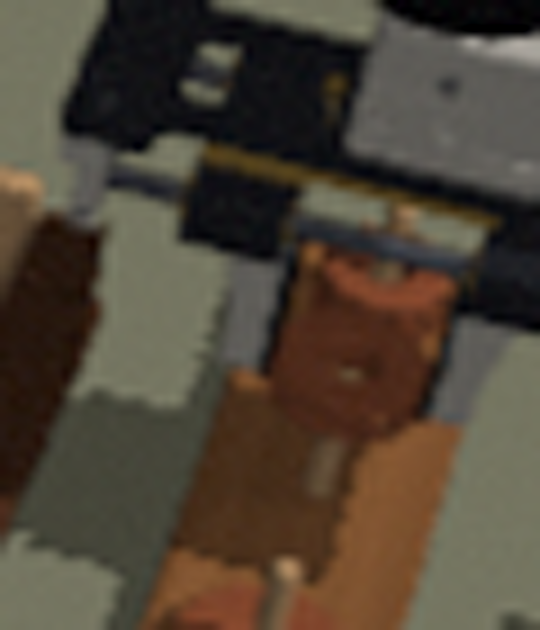

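```bash
python3 -m inch '[0.006,0,0,0,0,0,0.03,0.006,0,0,0,0,0,0.03,0.006,0,0,0,0,0,0.03]'
python3 - <<'E'
from h import *
from plant import ctrl
o=ctrl.get_obs(); goto(o,(0.464,0.428,0.2015),-117.1)
E
```

```text
clock: 34.58
tool_pos: [0.464, 0.4282, 0.2221]
orientation: [-128.7, 90.0, 24.2]
force: [-0.4, 0.4, -0.1]
opening: 0.045
tcp [0.464  0.4282 0.2221] yhead -117.0 tilt [ 0.0001  0.     -1.    ] F [-0.4352  0.3729 -0.0528] M [-0.0452 -0.0264 -0.0076] open 0.0450 t 34.58
shift now axes [ 0.0206  0.0002 -0.0001]
rotvec [ 0.0508 -0.0036  0.0045] shift after-turn axes [ 0.0206  0.0002 -0.0001]
```

```bash
python3 -m inch '[0.006,0,0,0,0,0,0.03,0.006,0,0,0,0,0,0.03,0.003,0,0,0,0,0,0.03,0.001,0,0,0,0,0,0.03]'; python3 -m inch '[0.001,0,0,0,0,0,0.03]';python3 -m inch '[0.001,0,0,0,0,0,0.03]'
python3 - <<'E'
from h import *
from plant import ctrl
o=ctrl.get_obs(); goto(o,(0.464,0.428,0.2005),-117.1)
E
```

```text
clock: 35.08
tool_pos: [0.4639, 0.4281, 0.2041]
orientation: [89.2, 89.9, -117.9]
force: [-0.3, -0.6, -0.2]
opening: 0.0449
clock: 35.2
tool_pos: [0.4639, 0.4281, 0.2031]
orientation: [92.0, 89.9, -115.1]
force: [0.1, -0.1, -1.2]
opening: 0.0449
clock: 35.33
tool_pos: [0.464, 0.4282, 0.2023]
orientation: [97.6, 90.0, -109.4]
force: [-0.1, -0.5, -0.4]
opening: 0.0447
tcp [0.464  0.4282 0.2023] yhead -117.0 tilt [-0.0002 -0.0007 -1.    ] F [-0.1305 -0.4656 -0.3988] M [ 0.0277 -0.0012 -0.0543] open 0.0447 t 35.33
shift now axes [ 0.0018  0.0001 -0.0001]
rotvec [ 0.0526 -0.0056 -0.0416] shift after-turn axes [ 0.0018  0.0001 -0.0001]
```

```bash
python3 -m inch '[0.0007,0,0,0,0,0,0.03]';python3 -m inch '[0.0007,0,0,0,0,0,0.03]';python3 -m inch '[0.0007,0,0,0,0,0,0.03]'
```

```text
clock: 35.45
tool_pos: [0.464, 0.4282, 0.2017]
orientation: [103.1, 90.0, -103.9]
force: [-0.4, -0.2, -0.7]
opening: 0.0446
clock: 35.58
tool_pos: [0.464, 0.4282, 0.2011]
orientation: [120.5, 90.0, -86.5]
force: [-0.1, 0.4, 0.4]
opening: 0.0452
clock: 35.7
tool_pos: [0.464, 0.4283, 0.2004]
orientation: [154.2, 90.0, -52.8]
force: [0.1, -0.3, -0.2]
opening: 0.0452
```

```bash
python3 -m inch '[0.0006,0,0,0,0,0,0.03]';python3 -m inch '[0.0006,0,0,0,0,0,0.03]'; python3 -m inch '[0.0005,0,0,0,0,0,0.03]'
```

```text
clock: 35.83
tool_pos: [0.464, 0.4282, 0.1998]
orientation: [158.4, 90.0, -48.6]
force: [1.3, -0.4, -0.7]
opening: 0.045
clock: 35.95
tool_pos: [0.464, 0.4283, 0.1995]
orientation: [170.3, 90.0, -36.7]
force: [-2.9, -0.8, 7.2]
opening: 0.0452
clock: 36.08
tool_pos: [0.464, 0.4283, 0.1995]
orientation: [179.6, 90.0, -27.5]
force: [-2.2, -0.7, 5.2]
opening: 0.0451
```

```bash
python3 -m inch '[0,0,0,0,0,0,0.05,0,0,0,0,0,0,0.055,0,0,0,0,0,0,0.065,0,0,0,0,0,0,0.065,0,0,0,0,0,0,0.065]'
python3 -m inch '[-0.01,0,0,0,0,0,0.065,-0.02,0,0,0,0,0,0.065,-0.03,0,0,0,0,0,0.065,-0.03,0,0,0,0,0,0.065,-0.03,0,0,0,0,0,0.065,-0.03,0,0,0,0,0,0.065,-0.03,0,0,0,0,0,0.065]'
python3 - <<'E'
from h import *
from plant import ctrl
o=ctrl.get_obs(); goto(o,(0.464,0.428,0.2005),-117.1)
for n in("scene","top"):
    s=ctrl.snapshot(n); np.savez(n+"25.npz",**s)
crop(load("scene25"),320,150,440,280,5,"s25"); crop(load("top25"),90,150,250,300,4,"t25")
cv2.imwrite("pics/scene25.png",load("scene25")["color"][:,:,::-1])
E
```

```text
clock: 36.7
tool_pos: [0.4641, 0.4283, 0.1994]
orientation: [-142.5, 90.0, 10.5]
force: [-0.8, 0.4, -0.2]
opening: 0.0648
clock: 37.58
tool_pos: [0.4636, 0.4275, 0.3868]
orientation: [102.0, 89.9, -105.0]
force: [-0.6, 0.5, -0.6]
opening: 0.065
tcp [0.4636 0.4275 0.3868] yhead -117.0 tilt [-0.0006 -0.0023 -1.    ] F [-0.6068  0.5276 -0.606 ] M [ 0.0546 -0.0491  0.0619] open 0.0650 t 37.58
shift now axes [ 0.1863 -0.001  -0.0001]
rotvec [ 0.0761 -0.0287 -0.1341] shift after-turn axes [ 0.1863 -0.0006 -0.0002]
```

View pics/s25.png

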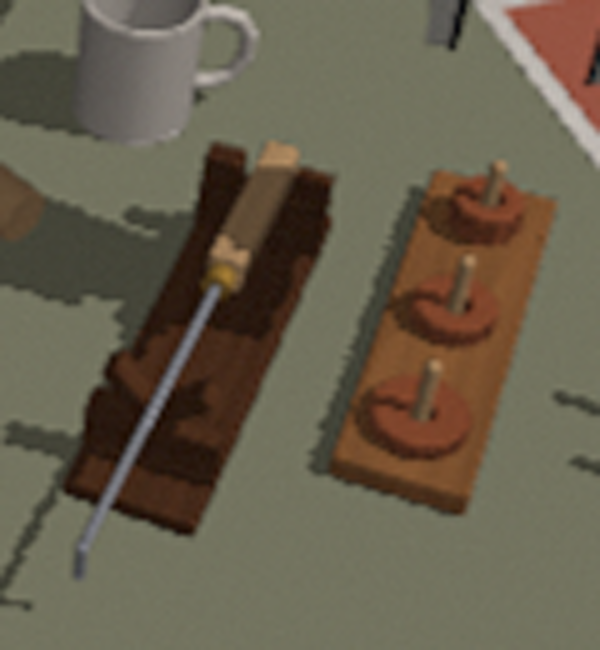

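View pics/scene25.png

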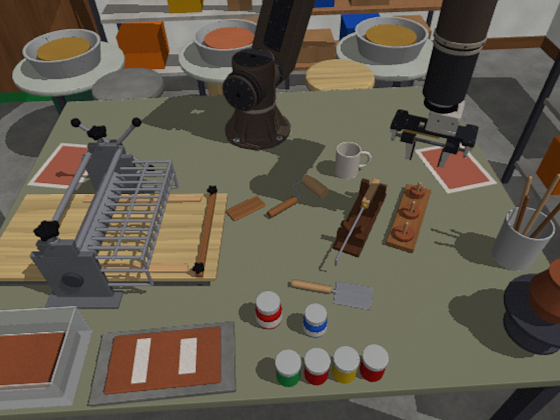

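```bash
python3 -m inch '[0,0,0,0,0,0,0.065,0,0,0,0,0,0,0.065,0,0,0,0,0,0,0.065]'; python3 - <<'E'
from h import *
from plant import ctrl
s=ctrl.snapshot("scene")
a=load("scene0")["color"][190:275,320:380].astype(int); b=s["color"][190:275,320:380].astype(int); print("hook region diff",np.abs(a-b).max(2).mean())
print(ctrl.get_obs()["qvel"]); print(ctrl.close_job())
E
```

```text
clock: 38.05
tool_pos: [0.4639, 0.4277, 0.3898]
orientation: [-114.7, 89.8, 38.3]
force: [0.1, -0.7, -0.2]
opening: 0.0647
hook region diff 10.769803921568627
[ 0.01515057  0.13682334  0.12560865 -0.04101209  0.03366529  0.0571127 ]
the job is handed in; nothing more can be done
None
```

I drew the ring out with the hook, laid the hook back in its rest and slipped the ring over the empty middle post. I handed the job in at about 38 s of the 72 s allowed. Handing in gives no verdict, so what follows rests on my own checks.

- **Toe in the hole:** the scene picture showed the toe inside the ring's hole while the ring was still behind the guard. By the arm's own position, the tip was about 2.5 mm above the bed.
- **Pull on the fence:** I drew the ring out until it met the fence and held it there for about 1 s. The wrist force read about 3.3 to 5.8 N. The highest reading was 5.8 N, but I only read the force at the end of each move.
- **Hook in the rest:** the rod touched the front notch a few mm early, at about 3 to 4 N, and settled as I lowered it. In both views the hook then lay within about 1 pixel of where it started. The last image difference over that area was not zero (mean 10.8 grey levels). I put that down to noise and the arm's shadow, but did not check it further.
- **Ring on the rack:** it met the rack board at about 7 N and was released there. The last picture shows it lying flat round the middle post, with the gripper clear above. The hole's play limits it to about 4.5 mm off centre.
- **Everything else:** the other things look unmoved in the last scene picture. I judged this by eye, not by measurement.

The two cameras disagreed by 3 to 7 mm. I used the scene view, which matched the arm's own position better, and did the fine alignment from relative views.

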